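# Change the battery cells of the bench lamp

## Task

Change the cells of the cordless bench lamp: take off its battery cover, put the spent cells from the bays into the tray, and load every fresh cell lying on the bench into a bay of its own, flat end pressing the spring contact back, button end then tipped down against the fixed contact until the cell lies fully home. Then lay the cover back on its rims, slide it flush against the control housing and last slide the switch to on; leave the other things on the bench where they are.

Things in the scene. Friction and masses are not known exactly. Their poses are not given: they have to be found in the camera images.
- lamp: Cordless bench lamp, fixed: grey base 122 (x -58 to 64) x 300 (y) x 60 mm, green shade folded down behind it. Origin on the bench under the base; x away from the robot, y along the row of bays, z up. From y = -150 to 81 mm the battery compartment, bays 0 to 3 at y = -107, -57, -7, 43; from 81 to 150 the control housing with the slide switch on top. Works with any number of bays filled. The bench at its +y side is free.
- compartment (a point): Middle of the compartment's floor, 12 mm above the bench; axes as the lamp's. Inside 85 mm (x) by 226 mm (y), walls up to a rim 41 mm above the bench. Four bays along x, 50 mm apart in y. Saddles 10 mm high between the bays, near both ends (x -40..-26 and 12..26 mm from here), leave each bay 31 mm wide; between them the floor is free for fingers. A cell pinched by its spring may stay high until pressed down.
- bay0 (a point): Bay 0: place of the middle of a cell seated in it, 25 mm above the bench; axes as the lamp's. At the bay's far (+x) end a sprung contact plate, 22 mm wide, from 2 to 27 mm above the floor: free, its face is 28 mm from this point; it yields up to 13 mm towards +x, with 2 N at first, 6 N at the end; a seated cell's flat end holds it at 33 mm. At -x, 33 mm away, the face of the fixed brass contact for the button.
- bay1 (a point): Bay 1: place of the middle of a cell seated in it, 25 mm above the bench; axes as the lamp's. At the bay's far (+x) end a sprung contact plate, 22 mm wide, from 2 to 27 mm above the floor: free, its face is 28 mm from this point; it yields up to 13 mm towards +x, with 2 N at first, 6 N at the end; a seated cell's flat end holds it at 33 mm. At -x, 33 mm away, the face of the fixed brass contact for the button.
- bay2 (a point): Bay 2: place of the middle of a cell seated in it, 25 mm above the bench; axes as the lamp's. At the bay's far (+x) end a sprung contact plate, 22 mm wide, from 2 to 27 mm above the floor: free, its face is 28 mm from this point; it yields up to 13 mm towards +x, with 2 N at first, 6 N at the end; a seated cell's flat end holds it at 33 mm. At -x, 33 mm away, the face of the fixed brass contact for the button.
- bay3 (a point): Bay 3: place of the middle of a cell seated in it, 25 mm above the bench; axes as the lamp's. At the bay's far (+x) end a sprung contact plate, 22 mm wide, from 2 to 27 mm above the floor: free, its face is 28 mm from this point; it yields up to 13 mm towards +x, with 2 N at first, 6 N at the end; a seated cell's flat end holds it at 33 mm. At -x, 33 mm away, the face of the fixed brass contact for the button.
- cell0_mid (a point): Fresh battery cell 0: a cylinder 26 mm in diameter, 66 mm long over all, about 95 g, dark wrap; one end flat bare steel, the other with a pale ring and a steel button 10 mm wide and 3 mm long. Origin at its centre, x along its axis towards the button end, whose tip is 33 mm from the centre. It lies on the bench on its side (centre 13 mm up), and hardly rolls. None when this cell is absent.
- cell1_mid (a point): Fresh battery cell 1: a cylinder 26 mm in diameter, 66 mm long over all, about 95 g, dark wrap; one end flat bare steel, the other with a pale ring and a steel button 10 mm wide and 3 mm long. Origin at its centre, x along its axis towards the button end, whose tip is 33 mm from the centre. It lies on the bench on its side (centre 13 mm up), and hardly rolls. None when this cell is absent.
- cell2_mid (a point): Fresh battery cell 2: a cylinder 26 mm in diameter, 66 mm long over all, about 95 g, dark wrap; one end flat bare steel, the other with a pale ring and a steel button 10 mm wide and 3 mm long. Origin at its centre, x along its axis towards the button end, whose tip is 33 mm from the centre. It lies on the bench on its side (centre 13 mm up), and hardly rolls. None when this cell is absent.
- cell3_mid (a point): Fresh battery cell 3: a cylinder 26 mm in diameter, 66 mm long over all, about 95 g, dark wrap; one end flat bare steel, the other with a pale ring and a steel button 10 mm wide and 3 mm long. Origin at its centre, x along its axis towards the button end, whose tip is 33 mm from the centre. It lies on the bench on its side (centre 13 mm up), and hardly rolls. None when this cell is absent.
- spent0_mid (a point): Spent cell 0: the same kind of cell, lying at the start in bay 0 under the cover, button end at the fixed contact. Origin at its centre, x along its axis towards the button end. None when it is absent (bay 0 is then empty).
- spent1_mid (a point): Spent cell 1: the same kind of cell, lying at the start in bay 1 under the cover, button end at the fixed contact. Origin at its centre, x along its axis towards the button end. None when it is absent (bay 1 is then empty).
- spent2_mid (a point): Spent cell 2: the same kind of cell, lying at the start in bay 2 under the cover, button end at the fixed contact. Origin at its centre, x along its axis towards the button end. None when it is absent (bay 2 is then empty).
- spent3_mid (a point): Spent cell 3: the same kind of cell, lying at the start in bay 3 under the cover, button end at the fixed contact. Origin at its centre, x along its axis towards the button end. None when it is absent (bay 3 is then empty).
- tray: Open grey tray for spent cells, fixed, 100 (x) x 170 (y) mm, 26 mm high, walls and floor 4 mm thick. Origin under its middle, z up.
- cover_mid (a point): Black cover of the battery compartment: a flat plate 107 (x) x 230 (y) x 4 mm, about 160 g, the same either way round. Origin at the centre of the plate, 2 mm above its underside; z up. On it stands a grip rib, 60 mm along the cover's x, 12 mm thick along its y, from 4 to 22 mm above the underside, at the middle. At the start it lies loose on the lamp's rims, closed or open by up to 20 mm.
- cover_home (a point): Point of the lamp at rim height: the middle of the cover's underside lies here when the cover rests on the two long rims with its end flush against the control housing. Axes as the lamp's: the cover closes towards +y and may overhang the other end while it is put on. Lips 6 mm high along both rims, 116 mm apart inside, guide it.
- switch (a joint): The slide switch on top of the control housing: 0 m is off (towards the robot), 0.016 m is fully on; it slides along the lamp's +x, away from the robot, with about 2 N, and stays where it is left.
- switch_knob (a point): Middle of the top face of the switch's black knob, 14 mm (x) x 22 mm (y), standing 13 mm above the housing's top; axes as the lamp's.
- plane: Bystander: a small brass finger plane 48 x 22 x 28 mm; origin under its middle.
- spool_a: Bystander: a wooden spool clamp standing upright, 38 mm diameter, 72 mm high; origin under its middle.
- spool_b: Bystander: another standing spool clamp, the same.
- pencil: Bystander: a pencil 160 mm long, 7 mm thick, lying; origin at its middle, x along it.
- blank: Bystander: a wooden corner-block blank 50 x 34 x 30 mm; origin under its middle.
Mind the look-alikes: they are no part of the job. What is shaped like the part that bears cell0_mid but green is not meant. Leave any turquoise look-alike of the part that bears cell3_mid alone.

How it is judged:
By the outcome, as a careful person would: the job done as asked, in the order asked, and still so for the second after the job is handed in, with the robot touching nothing.
Of cell0, cell1, cell2, cell3 only 2 to 4 are there at a start; the rules pass over those that are not, and their reading is None.
Of spent0, spent1, spent2, spent3 only 1 to 2 are there at a start; the rules pass over those that are not, and their reading is None.
At some moment in a run one of cell0, cell1, cell2, cell3, cover may be knocked a few centimetres aside while the robot is not near it.
Once in a run the grip may slacken for a moment while it holds something.
It also fails if it takes over 210 s, if anything falls off the work surface, if the arm or the gripper's body presses on something with over 40 N, if the wrist force passes 120 N, or if a joint passes its speed limit or range.

## Robot

A 6-joint arm with a two-finger parallel gripper is mounted at the origin on the work surface. World frame = base frame: x ahead of the robot, y to its left, z up, the work surface at z = 0. Lengths are in m, angles in degrees, forces in N, time in s.
With the tool pointing down it reaches from about 0.4 to 0.825 m from the base axis. Payload 7 kg.
Tool frame: the origin (TCP) lies at the centre of the arm's flange, where the gripper is bolted on; the fingertips stand 178 mm ahead of it and the grasp point (between the pads) lies ahead of it (ctrl.grip_depth is the z of the grasp point in the tool frame, in m); z points along the fingers, x is the direction in which the jaws open and shut, and the axes are right-handed (so a half turn about z gives the same grasp; the last joint's range is limited). The gripper opens to 88 mm and grips with 3 to 60 N. Pads are 19 mm wide; open, the fingers measure 130 mm over their backs; the gripper's body (78 mm by 193 mm) begins 47 mm behind the grasp point.
Start: joints at [-55.972, 20.546, 0.682, 0, -70.136, -16.507], TCP at [0.203, -0.644, 0.405] pointing down, gripper open.
Joint ranges: [-176.03, 176.03], [-82.01, 121.73], [-58.28, 71.71], [-173.87, 95.51], [-174.79, -0.11], [-173.66, 173.66]. Speed limits (degrees/s): [136.94, 136.94, 172.46, 180, 180, 180].

## Interface

Orientations are given as [roll, pitch, yaw] about the fixed x, y, z axes, in that order (R = Rz(yaw) Ry(pitch) Rx(roll)).
In Python, from plant import ctrl gives the robot as it stands.
- The arm moves only by the tool carry_out, never from a script. Its arguments are lists of equal length, an entry for each row: "linear": the shift along the tool's x, y, z in cm, a list of three; "twist": the turn about the tool's z in degrees. In form: {"linear": [[tx, ty, tz], ...], "twist": [twist, ...]}. A call has 1 to 12 rows; each row is the pose to reach, as a shift and turn from the pose measured when the call began, along the tool's axes at that moment; what a row does not reach only later rows make up. A row lasts 1/12 s, in which the tool goes at most 41.7 mm and 7.16 degrees, less where a joint would pass 70% of its speed; a pose out of reach is approached as far as the arm can. A call with a gripper value outside its range is refused whole. "fingers" is the gripper's target within -1 to 1 (fully open at 1, half-way at 0, shut at -1), set as the call begins (left out, the last holds). The fingers move at their own pace and stop on an object; the grip force is fixed at half the most. Time passes only in rows, so rows that repeat a pose let the fingers close. It gives the time, the measured TCP pose, the force and the opening at its end, in the units of the state.
- ctrl.get_obs(): the state, without advancing time (a new reading comes with each control period).
- ctrl.snapshot(name): name is "scene" or "top" or "wrist"; returns the picture (420x560x3 uint8, blue, green, red); there is no depth.
- ctrl.camera_params(name): a dict with "fovy" (degrees; the focal length in pixels is half the picture's height over the tangent of half this angle, whatever the lens; pixels are square), "cx", "cy" (the principal point, pixels), "eye" and "rotation" of the camera in the world; the wrist camera has in their place "T_tool_cam" (4x4, takes a point from camera to tool coordinates, whose origin is the TCP and whose axes are the tool frame's). Camera axes: x right, y down, z forward; pixel columns grow to the right and rows downward; lengths in m; the calibration is good to about 2 mm. A picture is of the moment at which its call begins: read the wrist's pose just before it. camera_params takes no time and is no camera call.
- ctrl.close_job(): hands the job in, once; it reports no verdict.
The state is a dict: "clock": time; "joint_pos": joint angles; "qvel": joint speeds; "tau": joint torques, N m; "tool_pos": TCP position; "orientation": TCP orientation; "force": force on the tool from outside, world axes, zero at the start; "moment": the same for the moment, N m; "opening": finger opening in m.
Only numpy, scipy, OpenCV 4.12 (cv2) and the standard library are available. Lean on these libraries where they do the work, as an engineer would, in place of code of your own. Each camera call takes 0.05 s, during which the arm holds its last target.

## Working session

There is one attempt and no reset: what is moved stays moved. The work goes in short steps, Python scripts to look and compute and a tool call to move; the robot and the scene stay as the last step left them, time stands still between calls to the robot, and variables do not carry over. Pictures are saved under pics/ and viewed, and the job is handed in when it is done.

Besides the shell and the picture viewer there is one more tool, called after "Call:" as name(argument=value, ...), one argument or row to a line, values as JSON. carry_out: Moves the arm, as the interface text tells. Its arguments: {"type":"object","properties":{"linear":{"type":"array","items":{"type":"array","items":{"type":"number"}}},"twist":{"type":"array","items":{"type":"number"}},"fingers":{"type":"number"}},"required":["linear","twist"]}

```bash
ls; mkdir -p pics
cat > h.py <<'E'
import numpy as np, cv2
from scipy.spatial.transform import Rotation as R
from plant import ctrl
def cam(name,obs=None):
    p=ctrl.camera_params(name)
    return p
E
python3 - <<'E'
from h import *
o=ctrl.get_obs(); print(o, ctrl.grip_depth)
for n in ["scene","top","wrist"]:
    print(n,ctrl.camera_params(n))
    cv2.imwrite(f"pics/a_{n}.png",ctrl.snapshot(n))
E
```

```text
pics
{'clock': 0.0, 'joint_pos': array([-5.59719174e+01,  2.05905485e+01,  6.34129643e-01, -2.02924905e-02,
       -7.01353022e+01, -1.65076529e+01]), 'qvel': array([ 0.05641593,  0.00717288, -0.00822968, -0.05811045,  0.02976535,
       -0.04691455]), 'tau': array([-4.32962734e-04, -5.82717025e+01,  2.93055689e+01,  6.99732721e+00,
        6.94759452e-03, -1.13790884e-04]), 'tool_pos': array([ 0.20315556, -0.64349859,  0.40373461]), 'orientation': array([-1.79992226e+02, -9.33613691e-02,  1.07513513e+02]), 'force': array([ 0.14088197,  0.17464685, -0.65895516]), 'moment': array([-0.06212684, -0.02942104, -0.00678026]), 'opening': 0.08750314637992408} 0.1593
scene {'fovy': 50.90818020393296, 'cx': 278.7376097857864, 'cy': 209.0337770143044, 'eye': array([ 1.21091835, -0.71663464,  0.72525063]), 'rotation': array([-124.8169242 ,   -0.44382611,   44.92288094])}
top {'fovy': 42.4939604276573, 'cx': 286.13717984973636, 'cy': 211.0220659552396, 'eye': array([ 0.47533087, -0.04336095,  1.66637945]), 'rotation': array([-176.02070081,    0.3229091 ,  -91.71145788])}
wrist {'fovy': 59.57484258785161, 'cx': 282.9009663460029, 'cy': 215.01164941018163, 'T_tool_cam': array([[ 9.99999506e-01,  8.84607192e-04,  4.52533418e-04,
         8.42264750e-04],
       [-9.74989615e-04,  9.61382882e-01,  2.75212652e-01,
        -7.32882612e-02],
       [-1.91602791e-04, -2.75212957e-01,  9.61383270e-01,
         2.10425338e-02],
       [ 0.00000000e+00,  0.00000000e+00,  0.00000000e+00,
         1.00000000e+00]])}
```

View pics/a_top.png

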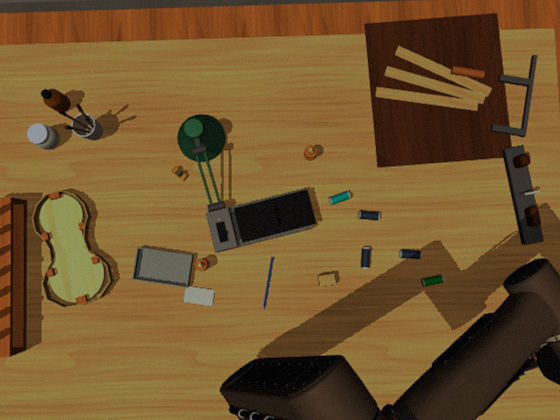

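View pics/a_scene.png

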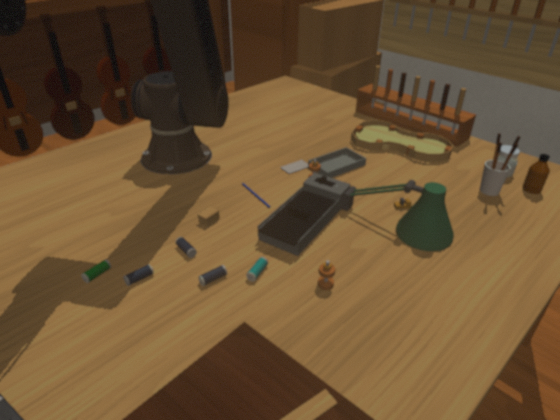

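View pics/a_wrist.png

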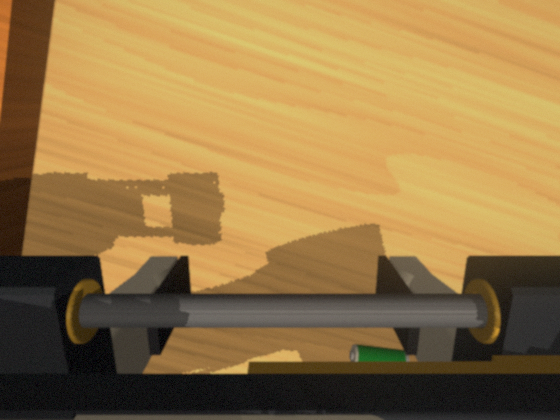

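```bash
cat >> h.py <<'E'
def K(p): 
    f=210/np.tan(np.radians(p['fovy']/2)); return f,p['cx'],p['cy']
def pose(name,obs=None):
    p=ctrl.camera_params(name)
    if name=='wrist':
        o=obs or ctrl.get_obs()
        T=np.eye(4);T[:3,:3]=R.from_euler('xyz',o['orientation'],degrees=True).as_matrix();T[:3,3]=o['tool_pos']
        T=T@p['T_tool_cam']; return p,T[:3,:3],T[:3,3]
    return p,R.from_euler('xyz',p['rotation'],degrees=True).as_matrix(),np.array(p['eye'])
def ray(name,uv,z,P=None):
    p,Rm,e=P or pose(name); f,cx,cy=K(p)
    uv=np.atleast_2d(np.array(uv,float))
    d=np.c_[(uv[:,0]-cx)/f,(uv[:,1]-cy)/f,np.ones(len(uv))]@Rm.T
    return e+d*((z-e[2])/d[:,2])[:,None]
def proj(name,X,P=None):
    p,Rm,e=P or pose(name); f,cx,cy=K(p)
    c=(np.atleast_2d(X)-e)@Rm
    return np.c_[cx+f*c[:,0]/c[:,2],cy+f*c[:,1]/c[:,2]]
E
python3 - <<'E'
from h import *
im=cv2.imread('pics/a_top.png')
a=im[170:310,120:260]; b=im[170:310,250:450]
cv2.imwrite('pics/c1.png',cv2.resize(a,None,fx=4,fy=4,interpolation=cv2.INTER_CUBIC))
cv2.imwrite('pics/c2.png',np.clip(cv2.resize(b,None,fx=4,fy=4,interpolation=cv2.INTER_CUBIC)*1.5,0,255).astype(np.uint8))
for n,uv,z in [('cell a',(370,215),.02),('cell b',(366,257),.02),('cell c',(410,254),.02),('rib',(278,215),.06),('tray',(165,267),.02),('green',(432,281),.02),('turq',(340,198),.02)]:
    print(n,ray('top',uv,z).round(3))
E
```

```text
cell a [[ 0.57  -0.293  0.02 ]]
cell b [[ 0.443 -0.276  0.02 ]]
cell c [[ 0.448 -0.409  0.02 ]]
rib [[ 0.576 -0.013  0.06 ]]
tray [[0.431 0.335 0.02 ]]
green [[ 0.365 -0.472  0.02 ]]
turq [[ 0.625 -0.203  0.02 ]]
```

View pics/c1.png

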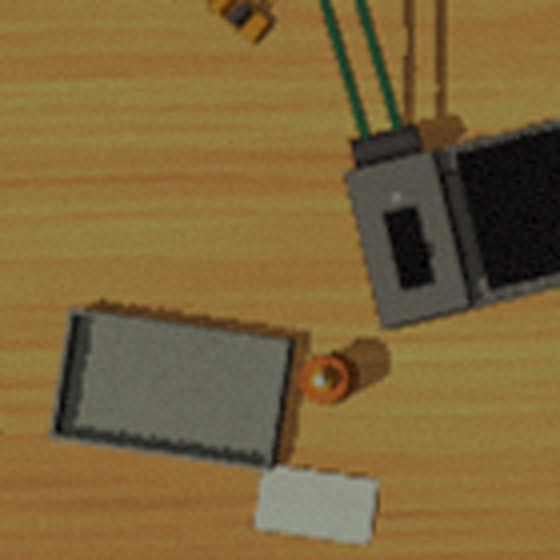

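View pics/c2.png

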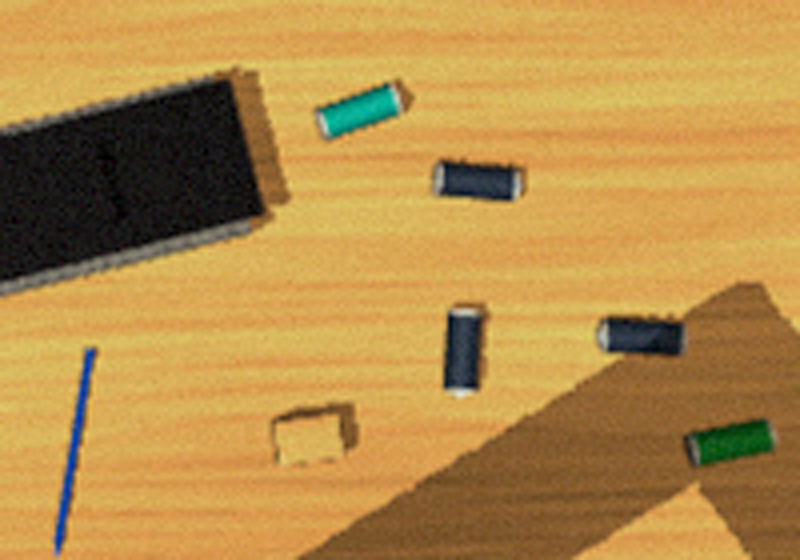

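Run:
```python
from h import *
c=lambda l:[(120+x/4,170+y/4) for x,y in l]
q=ray('top',c([(348,177),(435,152),(470,305),(385,327)]),.06); print(q.round(4))
for i in range(4):
    d=q[(i+1)%4]-q[i]; print(np.linalg.norm(d[:2]).round(4), np.degrees(np.arctan2(d[1],d[0])).round(2))
# cover corners visible in c2
c2=lambda l:[(250+x/4,170+y/4) for x,y in l]
print(ray('top',c2([(233,80),(266,213),(118,182)]),.045).round(4))
t=ray('top',c([(73,312),(293,340),(272,467),(52,436)]),.026); print(t.round(4), t.mean(0))
k=ray('top',c([(385,210),(413,205),(435,280),(403,288)]),.073); print('knob',k.round(4),k.mean(0))
```

```text
[[0.5848 0.1986 0.06  ]
 [0.6015 0.1333 0.06  ]
 [0.4869 0.1098 0.06  ]
 [0.4725 0.1733 0.06  ]]
0.0674 -75.64
0.117 -168.45
0.0651 102.78
0.1151 12.68
[[ 0.6499 -0.1062  0.045 ]
 [ 0.5488 -0.1277  0.045 ]
 [ 0.5755 -0.0172  0.045 ]]
[[0.4908 0.4144 0.026 ]
 [0.4647 0.2478 0.026 ]
 [0.3696 0.2654 0.026 ]
 [0.3978 0.4313 0.026 ]] [0.43071405 0.33974796 0.026     ]
knob [[0.5587 0.1698 0.073 ]
 [0.5617 0.149  0.073 ]
 [0.5059 0.134  0.073 ]
 [0.5007 0.1577 0.073 ]] [0.53175851 0.15259952 0.073     ]
```

```bash
cat >> h.py <<'E'
def plan(x,y,z,yaw=None,show=True):
    o=ctrl.get_obs(); Rm=R.from_euler('xyz',o['orientation'],degrees=True).as_matrix()
    d=Rm.T@(np.array([x,y,z])-o['tool_pos'])*100
    cy=np.degrees(np.arctan2(Rm[1,0],Rm[0,0]))
    tw=0 if yaw is None else ((cy-yaw+180)%360-180)
    if tw>90: tw-=180
    if tw<-90: tw+=180
    print('at',o['tool_pos'].round(4),'yaw',round(cy,2),'t',round(o['clock'],2),'open',round(o['opening'],4),'F',o['force'].round(1))
    print('LIN',d.round(2),'TW',round(tw,2), 'rows>=',int(np.ceil(max(np.linalg.norm(d)/4.17,abs(tw)/7.16))))
E
python3 -c "
from h import *
plan(.35,-.33,.42,107.5)"
```

```text
at [ 0.2032 -0.6436  0.4039] yaw 107.52 t 0.15 open 0.0874 F [1.2 0.4 1. ]
LIN [25.48 23.44 -1.58] TW 0.02 rows>= 9
```

Call:
carry_out(
  linear=[
    [25.5,23.4,-1.6],
    [25.5,23.4,-1.6],
    [25.5,23.4,-1.6],
    [25.5,23.4,-1.6],
    [25.5,23.4,-1.6],
    [25.5,23.4,-1.6],
    [25.5,23.4,-1.6],
    [25.5,23.4,-1.6],
    [25.5,23.4,-1.6],
    [25.5,23.4,-1.6],
    [25.5,23.4,-1.6],
    [25.5,23.4,-1.6],
  ],
  twist=[0,0,0,0,0,0,0,0,0,0,0,0],
)

```text
clock: 1.15
tool_pos: [0.3495, -0.3302, 0.4201]
orientation: [-180.0, -0.1, 107.5]
force: [-0.3, -0.5, -0.7]
opening: 0.0876
```

```bash
python3 -c "
from h import *
plan(.45,-.0,.42,102.5)
cv2.imwrite('pics/w1.png',ctrl.snapshot('wrist'))"
```

```text
at [ 0.3495 -0.3302  0.4201] yaw 107.53 t 1.15 open 0.0876 F [-0.3 -0.5 -0.7]
LIN [28.46 19.53  0.05] TW 5.03 rows>= 9
```

View pics/w1.png

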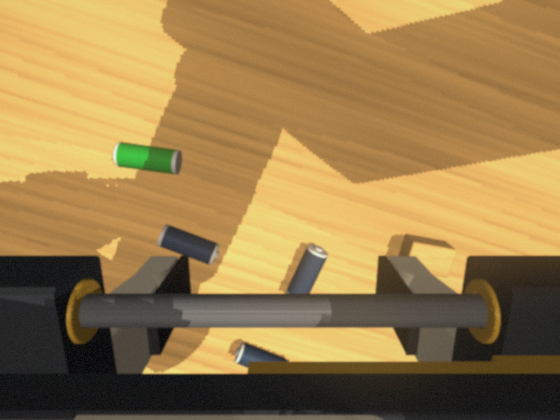

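```bash
python3 -c "
from h import *
im=cv2.imread('pics/w1.png')[200:370,130:350]
cv2.imwrite('pics/w1c.png',cv2.resize(im,None,fx=3.5,fy=3.5,interpolation=cv2.INTER_CUBIC))
plan(.6,0,.42,102.5)"
```

```text
at [ 0.3493 -0.3305  0.42  ] yaw 107.48 t 1.2 open 0.0875 F [ 0.4 -1.1 -0.1]
LIN [2.400e+01 3.384e+01 2.000e-02] TW 4.98 rows>= 10
```

View pics/w1c.png

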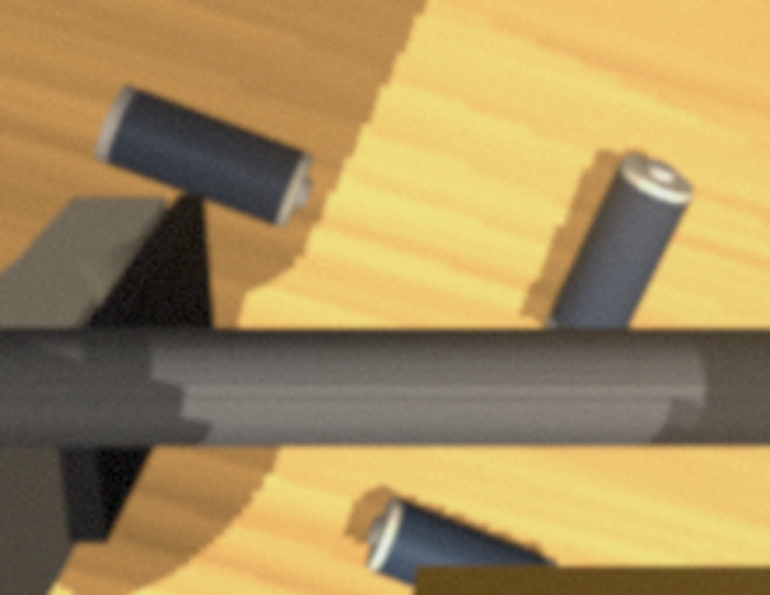

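Call:
carry_out(
  linear=[
    [24,33.8,0],
    [24,33.8,0],
    [24,33.8,0],
    [24,33.8,0],
    [24,33.8,0],
    [24,33.8,0],
    [24,33.8,0],
    [24,33.8,0],
    [24,33.8,0],
    [24,33.8,0],
    [24,33.8,0],
    [24,33.8,0],
  ],
  twist=[5,5,5,5,5,5,5,5,5,5,5,5],
)

```text
clock: 2.2
tool_pos: [0.601, 0.0003, 0.4185]
orientation: [-179.8, -0.1, 102.5]
force: [-0.4, -0.8, -0.4]
opening: 0.0881
```

```bash
python3 -c "
from h import *
plan(.575,-.016,.3,102.5); print(ctrl.get_obs()['joint_pos'].round(1))
cv2.imwrite('pics/w2.png',ctrl.snapshot('wrist'))"
```

```text
at [6.010e-01 3.000e-04 4.185e-01] yaw 102.5 t 2.2 open 0.0881 F [-0.4 -0.8 -0.4]
LIN [-1.05 -2.86 11.86] TW -0.0 rows>= 3
[ 18.6  13.2  -7.7  -0.1 -69.2 -96.1]
```

View pics/w2.png

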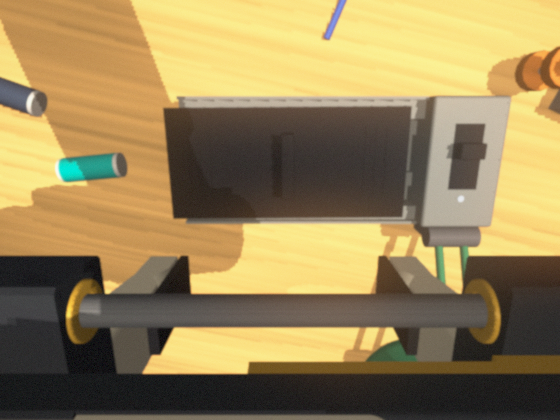

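Run:
```python
from h import *
im=cv2.imread('pics/w2.png')
c=im[85:235,150:520]
g=np.clip(255*(c/255.)**0.45,0,255).astype(np.uint8)
cv2.imwrite('pics/w2c.png',cv2.resize(g,None,fx=2.1,fy=2.1,interpolation=cv2.INTER_CUBIC))
g=cv2.cvtColor(im,cv2.COLOR_BGR2GRAY)
m=((g<75)&(np.indices(g.shape)[0]<240)).astype(np.uint8)
cs,_=cv2.findContours(m,cv2.RETR_EXTERNAL,cv2.CHAIN_APPROX_SIMPLE)
for k in cs:
    if cv2.contourArea(k)>80: r=cv2.minAreaRect(k); print(cv2.contourArea(k),r); 
    if cv2.contourArea(k)>15000:
        q=cv2.boxPoints(r); a=cv2.approxPolyDP(k,6,True)[:,0]; print(a.tolist())
        P=ray('wrist',a,.045); print(P.round(4).tolist())
```

```text
280.0 ((456.6140441894531, 161.52978515625), (19.526134490966797, 51.767452239990234), 24.943906784057617)
756.5 ((417.3267517089844, 169.732666015625), (14.925558090209961, 69.85160827636719), 5.710593223571777)
22967.0 ((286.0, 163.5), (109.0, 242.0), 90.0)
[[165, 109], [175, 217], [400, 214], [407, 131], [393, 123], [392, 129], [379, 121]]
[[0.5499, -0.1218, 0.045], [0.6511, -0.0984, 0.045], [0.5995, 0.1207, 0.045], [0.5205, 0.1028, 0.045], [0.5163, 0.0878, 0.045], [0.5218, 0.0885, 0.045], [0.5174, 0.0745, 0.045]]
```

View pics/w2c.png

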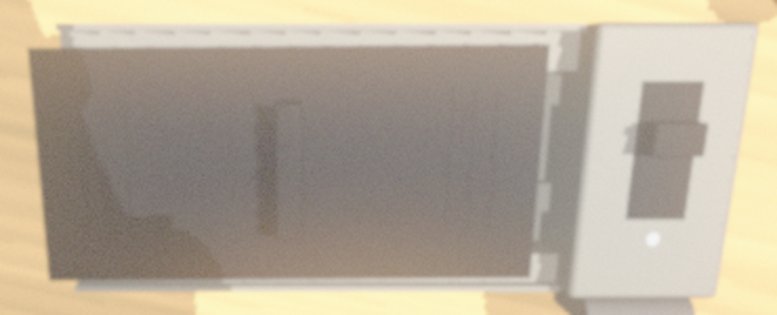

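Run:
```python
from h import *
f=lambda l:np.array(l)/2.1+[150,85]
P=pose('wrist')
o=ctrl.get_obs();print(o['tool_pos'].round(4))
def show(n,l,z):
    q=ray('wrist',f(l),z,P);print(n,q[:,:2].round(4).tolist(),'mean',q.mean(0)[:2].round(4),'edges',[ (round(np.linalg.norm(d),4),round(np.degrees(np.arctan2(d[1],d[0])),1)) for d in (np.roll(q,-1,0)-q)[:,:2]])
show('cover',[(30,48),(548,46),(530,277),(50,278)],.045)
show('rib',[(277,103),(302,100),(300,236),(280,236)],.063)
show('housing',[(597,25),(757,27),(714,297),(572,297)],.060)
show('knob',[(655,122),(708,124),(705,157),(652,155)],.073)
```

```text
[ 6.002e-01 -6.000e-04  4.189e-01]
cover [[0.549, -0.1226], [0.4989, 0.0997], [0.6018, 0.124], [0.6518, -0.0995]] mean [5.754e-01 4.000e-04] edges [(np.float64(0.2278), np.float64(102.7)), (np.float64(0.1058), np.float64(13.3)), (np.float64(0.229), np.float64(-77.4)), (np.float64(0.1053), np.float64(-167.4))]
rib [[0.5476, -0.0116], [0.5441, -0.0015], [0.602, 0.0109], [0.604, 0.0022]] mean [ 0.5744 -0.    ] edges [(np.float64(0.0107), np.float64(109.2)), (np.float64(0.0593), np.float64(12.1)), (np.float64(0.0089), np.float64(-77.5)), (np.float64(0.058), np.float64(-166.2))]
housing [[0.4877, 0.1122], [0.4739, 0.1779], [0.5896, 0.2037], [0.6037, 0.1399]] mean [0.5387 0.1584] edges [(np.float64(0.0671), np.float64(101.8)), (np.float64(0.1185), np.float64(12.6)), (np.float64(0.0654), np.float64(-77.5)), (np.float64(0.1193), np.float64(-166.6))]
knob [[0.5206, 0.1434], [0.5166, 0.1652], [0.5298, 0.169], [0.5338, 0.1469]] mean [0.5252 0.1561] edges [(np.float64(0.0222), np.float64(100.4)), (np.float64(0.0137), np.float64(15.9)), (np.float64(0.0225), np.float64(-79.7)), (np.float64(0.0137), np.float64(-165.2))]
```

```bash
cat >> h.py <<'E'
L=np.array([.561,.045]); YAW=12.6
ux=np.array([np.cos(np.radians(YAW)),np.sin(np.radians(YAW))]); uy=np.array([-ux[1],ux[0]])
def lw(x,y): return L+ux*x/1000+uy*y/1000
E
python3 -c "
from h import *
print(ray('top',[(174,168),(188,180),(105,215),(105,240),(204,265)],.01).round(3).tolist())
plan(.575,0,.26,102.6);plan(.575,0,.226,102.6)"
```

```text
[[0.735, 0.305, 0.01], [0.696, 0.263, 0.01], [0.595, 0.52, 0.01], [0.519, 0.521, 0.01], [0.433, 0.218, 0.01]]
at [ 6.002e-01 -6.000e-04  4.189e-01] yaw 102.44 t 2.25 open 0.0878 F [ 0.8 -0.8  0.3]
LIN [ 0.58 -2.4  15.9 ] TW -0.16 rows>= 4
at [ 6.002e-01 -6.000e-04  4.189e-01] yaw 102.44 t 2.25 open 0.0878 F [ 0.8 -0.8  0.3]
LIN [ 0.58 -2.39 19.3 ] TW -0.16 rows>= 5
```

Call:
carry_out(
  linear=[
    [0.6,-2.4,4],
    [0.6,-2.4,8],
    [0.6,-2.4,12],
    [0.6,-2.4,15],
    [0.6,-2.4,17],
    [0.6,-2.4,18.3],
    [0.6,-2.4,19.2],
    [0.6,-2.4,19.2],
    [0.6,-2.4,19.2],
  ],
  twist=[0,0,0,0,0,0,0,0,0],
)

```text
clock: 3.0
tool_pos: [0.5749, -0.0008, 0.2273]
orientation: [-179.8, -0.1, 102.4]
force: [0.3, -0.4, 0.9]
opening: 0.0874
```

Call:
carry_out(
  linear=[
    [0,0,0],
    [0,0,0],
    [0,0,0],
    [0,0,0],
    [0,0,0],
    [0,0,0],
    [0,0,0],
    [0,0,0],
  ],
  twist=[0,0,0,0,0,0,0,0],
  fingers=-1,
)

```text
clock: 3.67
tool_pos: [0.5749, -0.0007, 0.2273]
orientation: [-179.8, -0.1, 102.4]
force: [-0.6, 0.0, 0.4]
opening: 0.0394
```

Call:
carry_out(
  linear=[
    [0,0,0],
    [0,0,0],
    [0,0,0],
    [0,0,0],
    [0,0,0],
    [0,0,0],
    [0,0,0],
    [0,0,-1],
    [0,0,-3],
    [0,0,-5],
  ],
  twist=[0,0,0,0,0,0,0,0,0,0],
)

```text
clock: 4.5
tool_pos: [0.5747, -0.0008, 0.2777]
orientation: [-179.7, -0.0, 102.4]
force: [0.7, -0.4, -2.1]
opening: 0.0119
```

```bash
python3 -c "
from h import *
cv2.imwrite('pics/t2.png',cv2.resize(ctrl.snapshot('top')[150:320,100:320],None,fx=3.5,fy=3.5))
plan(.605,.35,.30,102.6);plan(.605,.35,.187,102.6)"
```

```text
at [ 0.5762 -0.0006  0.2825] yaw 102.44 t 4.55 open 0.0119 F [ 2.1 -0.3  2.6]
LIN [33.62 10.36 -1.73] TW -0.16 rows>= 9
at [ 0.5762 -0.0006  0.2825] yaw 102.44 t 4.55 open 0.0119 F [ 2.1 -0.3  2.6]
LIN [33.61 10.35  9.57] TW -0.16 rows>= 9
```

View pics/t2.png

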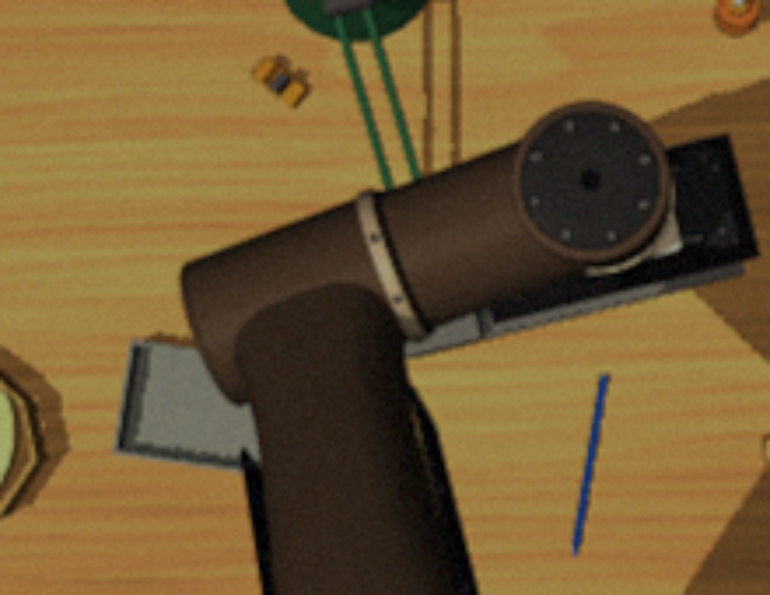

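Call:
carry_out(
  linear=[
    [0,0,-4],
    [0,0,-8],
    [3,0,-10],
    [7,0,-10],
    [11,0,-10],
    [15,0,-10],
    [19,2,-10],
    [23,4,-10],
    [27,6,-10],
    [30.5,8,-10],
    [33.6,10.4,-9],
    [33.6,10.4,-6],
  ],
  twist=[0,0,0,0,0,0,0,0,0,0,0,0],
)

```text
clock: 5.55
tool_pos: [0.6079, 0.3562, 0.3473]
orientation: [179.4, -0.2, 102.7]
force: [1.4, 0.9, 0.2]
opening: 0.0119
```

```bash
python3 -c "
from h import *
cv2.imwrite('pics/w3.png',ctrl.snapshot('wrist'))
plan(.605,.35,.187,102.6)"
```

```text
at [0.6052 0.3537 0.3364] yaw 102.55 t 5.6 open 0.0117 F [ -2.3  -1.2 -10.5]
LIN [-0.35 -0.07 14.94] TW -0.05 rows>= 4
```

View pics/w3.png

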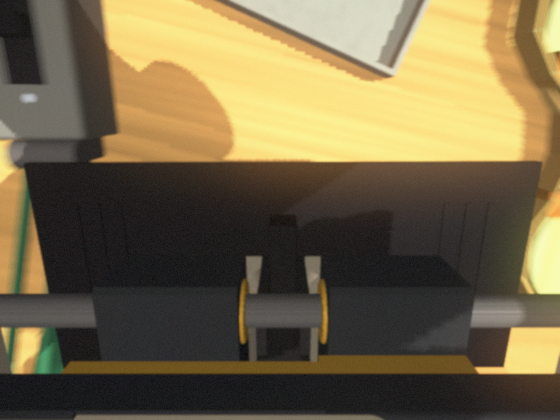

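Call:
carry_out(
  linear=[
    [0,0,4],
    [0,0,8],
    [0,0,11],
    [0,0,13],
    [0,0,14.2],
    [0,0,14.8],
    [0,0,14.9],
    [0,0,14.9],
  ],
  twist=[0,0,0,0,0,0,0,0],
)

```text
clock: 6.27
tool_pos: [0.6054, 0.354, 0.1888]
orientation: [-180.0, -0.0, 102.6]
force: [0.3, -0.0, -1.9]
opening: 0.0118
```

Call:
carry_out(
  linear=[
    [0,0,0],
    [0,0,0],
    [0,0,0],
    [0,0,-2],
    [0,0,-6],
    [0,0,-10],
    [0,0,-14],
    [0,0,-18],
  ],
  twist=[0,0,0,0,0,0,0,0],
  fingers=0,
)

```text
clock: 6.93
tool_pos: [0.6053, 0.3536, 0.3718]
orientation: [180.0, -0.1, 102.6]
force: [1.0, 0.6, -1.1]
opening: 0.0438
```

```bash
python3 -c "
from h import *
cv2.imwrite('pics/w4.png',ctrl.snapshot('wrist'))
plan(.585,.02,.40,102.6)"
```

```text
at [0.6069 0.3543 0.382 ] yaw 102.65 t 6.98 open 0.0439 F [2.5 1.7 9.7]
LIN [-32.13  -9.44  -2.08] TW 0.05 rows>= 9
```

View pics/w4.png

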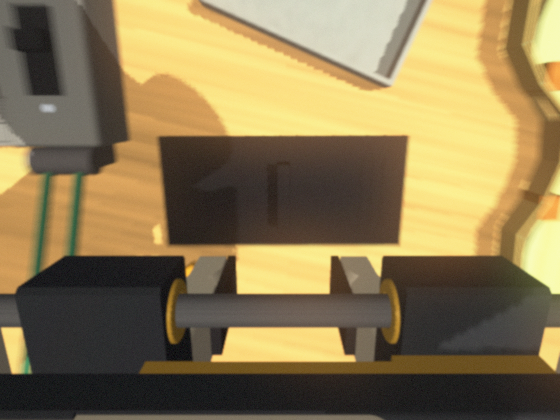

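```bash
python3 -c "
from h import *
print(ray('wrist',[(163,137),(408,136),(400,244),(168,244)],.004).round(3).tolist())
print(ray('wrist',[(157,232),(190,270)],.02).round(3).tolist())
t=ctrl.snapshot('top');cv2.imwrite('pics/t3.png',cv2.resize(t[120:290,90:300],None,fx=3.5,fy=3.5))
"
```

```text
[[0.588, 0.236, 0.004], [0.536, 0.464, 0.004], [0.643, 0.49, 0.004], [0.696, 0.255, 0.004]]
[[0.678, 0.247, 0.02], [0.712, 0.285, 0.02]]
```

View pics/t3.png

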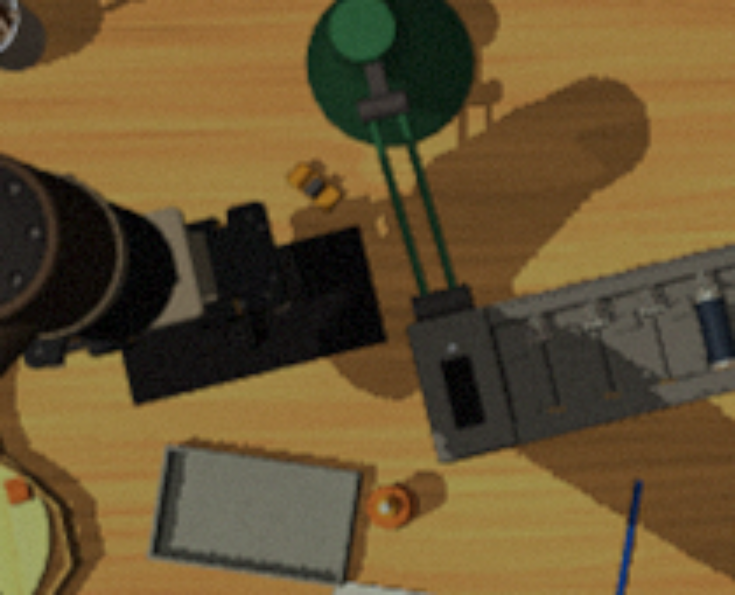

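Call:
carry_out(
  linear=[
    [-32.1,-9.4,-2],
    [-32.1,-9.4,-2],
    [-32.1,-9.4,-2],
    [-32.1,-9.4,-2],
    [-32.1,-9.4,-2],
    [-32.1,-9.4,-2],
    [-32.1,-9.4,-2],
    [-32.1,-9.4,-2],
    [-32.1,-9.4,-2],
    [-32.1,-9.4,-2],
    [-32.1,-9.4,-2],
  ],
  twist=[0,0,0,0,0,0,0,0,0,0,0],
)

```text
clock: 7.95
tool_pos: [0.5851, 0.0202, 0.3962]
orientation: [179.2, -0.4, 102.6]
force: [-0.1, -0.4, -1.1]
opening: 0.0437
```

```bash
python3 -c "
from h import *
im=ctrl.snapshot('wrist')
cv2.imwrite('pics/w5r.png',im)
cv2.imwrite('pics/w5.png',cv2.resize(im[60:250,150:530],None,fx=2.1,fy=2.1,interpolation=cv2.INTER_CUBIC))
plan(.585,.02,.40,102.6)"
```

```text
at [0.5852 0.021  0.396 ] yaw 102.63 t 8.0 open 0.0435 F [0.1 0.2 0.2]
LIN [-0.09 -0.03 -0.41] TW 0.03 rows>= 1
```

View pics/w5.png

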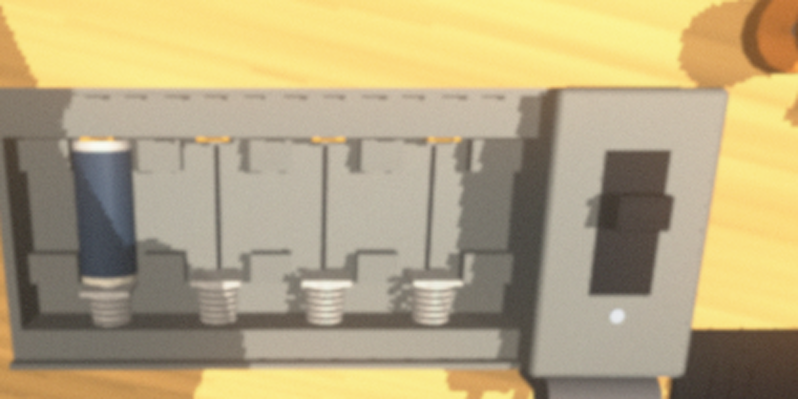

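```bash
cat >> h.py <<'E'
def wl(P):
    d=np.atleast_2d(P)[:,:2]-L; return np.c_[d@ux,d@uy]*1000
E
python3 - <<'E'
from h import *
f=lambda l:np.array(l)/2.1+[150,60]
P=pose('wrist')
def s(n,l,z): q=ray('wrist',f(l),z,P); print(n,wl(q).round(1).tolist())
s('housing',[(557,90),(727,90),(688,376),(530,376)],.06)
s('cell ends top z38',[(100,143),(105,288)],.038)
s('cell sides z25',[(74,200),(134,200)],.025)
s('plates z39 near edge',[(218,282),(326,282),(436,281)],.039)
s('contacts z39',[(212,140),(328,140),(443,140)],.039)
s('rim near inner z41',[(212,137)],.041)
s('rim far inner z41',[(212,326)],.041)
s('rim outer',[(300,90),(300,362)],.047)
s('floor slot',[(218,145),(218,270),(323,145),(323,270),(432,145),(432,260)],.012)
s('knob',[(620,195),(672,195),(668,230),(618,228)],.073)
E
```

```text
housing [[-56.2, 83.0], [-56.3, 149.7], [62.9, 152.8], [62.8, 83.8]]
cell ends top z38 [[-34.5, -101.4], [28.8, -103.3]]
cell sides z25 [[-8.7, -117.5], [-8.7, -90.6]]
plates z39 near edge [[25.8, -52.5], [25.8, -4.3], [25.4, 44.8]]
contacts z39 [[-35.9, -53.7], [-35.9, -4.7], [-36.0, 44.1]]
rim near inner z41 [[-37.2, -53.6]]
rim far inner z41 [[45.7, -55.5]]
rim outer [[-56.1, -17.0], [60.8, -15.9]]
floor slot [[-32.1, -53.2], [26.4, -54.4], [-32.2, -5.0], [26.4, -4.0], [-32.2, 45.0], [21.5, 48.1]]
knob [[-17.1, 107.1], [-17.1, 127.5], [-3.4, 127.9], [-4.2, 108.0]]
```

Run:
```python
from h import *
o=ctrl.get_obs();print(o['orientation'],o['tool_pos'].round(4),abs(o['qvel']).max())
im=ctrl.snapshot('wrist')
print(ctrl.get_obs()['orientation'])
cv2.imwrite('pics/w6r.png',im)
cv2.imwrite('pics/w6.png',cv2.resize(im[60:250,150:530],None,fx=2.1,fy=2.1,interpolation=cv2.INTER_CUBIC))
t=ctrl.snapshot('top');cv2.imwrite('pics/t4.png',cv2.resize(t[120:290,90:420],None,fx=2.4,fy=2.4))
```

```text
[179.21669011  -0.37936577 102.6251688 ] [0.5852 0.021  0.396 ] 1.0915660765699
[179.24536905  -0.3742796  102.67478462]
```

View pics/w6.png

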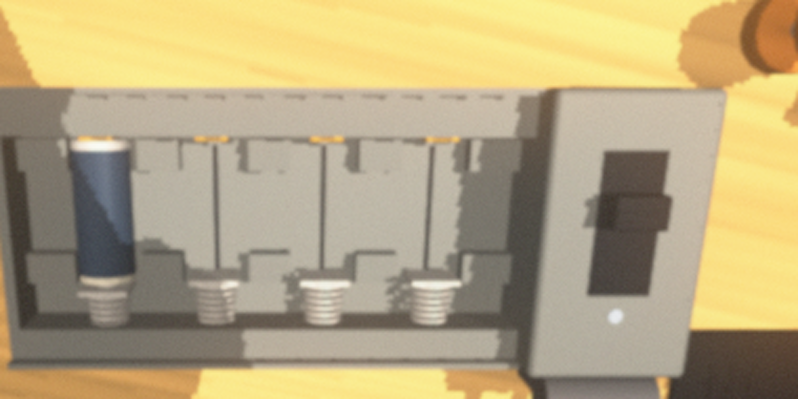

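View pics/t4.png

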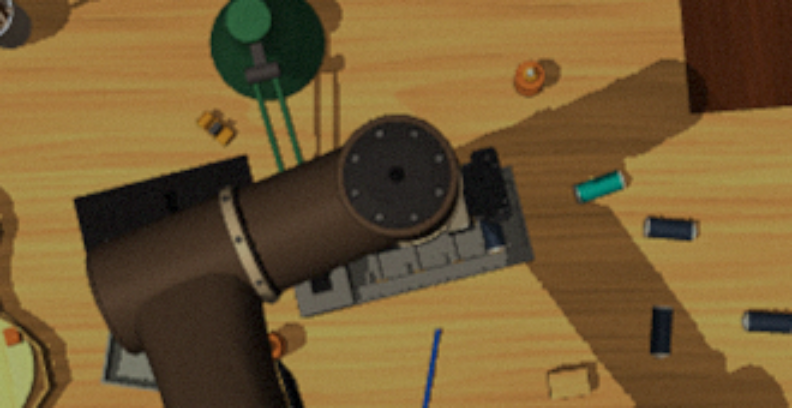

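Run:
```python
from h import *
print(lw(-3,-105))
plan(*lw(57,-85),.30,102.6)
```

```text
[ 0.58097729 -0.05812569]
at [0.5853 0.0217 0.3956] yaw 102.71 t 8.1 open 0.0439 F [0.2 0.5 0.4]
LIN [-5.77  3.7   9.57] TW 0.11 rows>= 3
```

Call:
carry_out(
  linear=[
    [-5.8,3.7,9.6],
    [-5.8,3.7,9.6],
    [-5.8,3.7,9.6],
    [-5.8,3.7,9.6],
    [-5.8,3.7,9.6],
    [-5.8,3.7,9.6],
    [-5.8,3.7,9.6],
  ],
  twist=[0,0,0,0,0,0,0],
  fingers=-0.25,
)

```text
clock: 8.68
tool_pos: [0.6355, -0.0247, 0.3013]
orientation: [179.1, -0.4, 102.8]
force: [-1.1, -0.3, -0.3]
opening: 0.0329
```

Run:
```python
from h import *
o=ctrl.get_obs();print(o['orientation'],o['tool_pos'].round(4),o['clock'],o['opening'])
im=ctrl.snapshot('wrist')
cv2.imwrite('pics/w7r.png',im)
cv2.imwrite('pics/w7.png',cv2.resize(im[0:300,:],None,fx=1.4,fy=1.4,interpolation=cv2.INTER_CUBIC))
```

```text
[179.12580768  -0.35905085 102.79499668] [ 0.6355 -0.0247  0.3013] 8.6833 0.03286106579846616
```

View pics/w7.png

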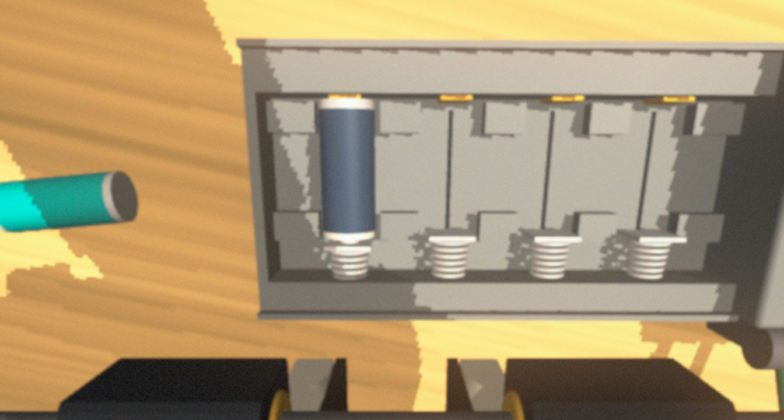

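```bash
cat >> h.py <<'E'
def tip(x,y,z,yaw=None,tags=''):
    "target of fingertip point (178 ahead)"
    o=ctrl.get_obs(); Rm=R.from_euler('xyz',o['orientation'],degrees=True).as_matrix()
    t=o['tool_pos']+Rm[:,2]*.178
    cy=np.degrees(np.arctan2(Rm[1,0],Rm[0,0])); tw=0
    if yaw is not None:
        tw=((cy-yaw+90)%180-90)
    d=Rm.T@(np.array([x,y,z])-t)*100
    print(tags,'tip',t.round(4),'lamp',wl(t).round(1),'rpy',o['orientation'].round(1),'t',round(o['clock'],2),'op',round(o['opening'],4),'F',o['force'].round(1))
    print('   LIN',d.round(2),'TW',round(tw,1),'rows',int(np.ceil(max(np.linalg.norm(d)/4.17,abs(tw)/7.16))))
E
python3 - <<'E'
from h import *
f=lambda l:np.array(l)/1.4
P=pose('wrist')
def s(n,l,z): q=ray('wrist',f(l),z,P); print(n,wl(q).round(1).tolist(), q[:,:2].round(4).tolist())
s('cell ends top z38',[(347,100),(350,243)],.038)
s('cell sides z25',[(319,170),(376,170)],.025)
s('plates z39 near edge',[(453,237),(556,237),(660,237)],.039)
s('contacts z39',[(456,99),(567,99),(678,99)],.039)
s('rim inner z41',[(260,95),(272,280)],.041)
s('compart corner lip',[(240,41),(260,317)],.047)
s('floor slot',[(450,112),(447,230),(552,112),(544,230),(655,112),(641,225)],.012)
E
```

```text
cell ends top z38 [[-34.6, -103.6], [28.8, -103.6]] [[0.5498, -0.0636], [0.6117, -0.0499]]
cell sides z25 [[-4.2, -118.8], [-4.3, -91.5]] [[0.5829, -0.0719], [0.5768, -0.0452]]
plates z39 near edge [[25.6, -55.0], [25.4, -6.3], [25.3, 43.0]] [[0.598, -0.0031], [0.5872, 0.0444], [0.5763, 0.0924]]
contacts z39 [[-35.1, -55.9], [-35.4, -7.3], [-35.6, 41.5]] [[0.5389, -0.0172], [0.5281, 0.0302], [0.5172, 0.0777]]
rim inner z41 [[-36.2, -140.8], [46.2, -141.0]] [[0.5564, -0.1003], [0.6369, -0.0826]]
compart corner lip [[-56.2, -146.0], [62.9, -146.5]] [[0.538, -0.1098], [0.6543, -0.0842]]
floor slot [[-31.4, -55.5], [26.6, -55.0], [-31.6, -5.4], [26.4, -4.3], [-31.8, 45.2], [23.6, 46.2]] [[0.5425, -0.016], [0.5989, -0.0029], [0.5313, 0.0328], [0.5877, 0.0466], [0.5201, 0.0822], [0.5739, 0.0953]]
```

```bash
sed -i 's/^L=np.array.*/L=np.array([.561,.045])/; s/^def lw/L=L+uy*.0022\ndef lw/' h.py
python3 - <<'E'
from h import *
tip(*lw(-2,-107),.08,102.6);tip(*lw(-2,-107),.0145,102.6)
E
```

```text
Traceback (most recent call last):
  File "h.py", line 35, in <module>
    ux=np.array([np.cos(np.radians(YAW)),np.sin(np.radians(YAW))]); uy=np.array([-ux[1],ux[0]])
                                   ^^^
NameError: name 'YAW' is not defined
```

```bash
sed -i 's/^L=np.array.*/L=np.array([.561,.045]); YAW=12.6/' h.py
python3 - <<'E'
from h import *
tip(*lw(-2,-107),.08,102.6);tip(*lw(-2,-107),.0145,102.6)
E
```

```text
tip [ 0.6379 -0.0231  0.1235] lamp [[ 60.2 -85.4]] rpy [179.1  -0.4 102.8] t 8.73 op 0.033 F [ 0.7  0.4 -0.1]
   LIN [-2.16 -6.29  4.24] TW 0.2 rows 2
 tip [ 0.6379 -0.0231  0.1235] lamp [[ 60.2 -85.4]] rpy [179.1  -0.4 102.8] t 8.73 op 0.033 F [ 0.7  0.4 -0.1]
   LIN [-2.21 -6.39 10.79] TW 0.2 rows 4
```

Call:
carry_out(
  linear=[
    [-1.1,-3.2,2],
    [-2.2,-6.3,4],
    [-2.2,-6.3,4.5],
    [-2.2,-6.3,5.5],
    [-2.2,-6.3,6.5],
    [-2.2,-6.3,7.5],
    [-2.2,-6.3,8.5],
    [-2.2,-6.3,9.5],
    [-2.2,-6.3,10.4],
    [-2.2,-6.3,10.7],
    [-2.2,-6.3,10.7],
  ],
  twist=[0,0,0,0,0,0,0,0,0,0,0],
)

```text
clock: 9.65
tool_pos: [0.5801, -0.0591, 0.192]
orientation: [179.2, -0.4, 102.8]
force: [0.4, 1.4, 0.2]
opening: 0.0327
```

Call:
carry_out(
  linear=[
    [0,0,0],
    [0,0,0],
    [0,0,0],
    [0,0,0],
    [0,0,0],
  ],
  twist=[0,0,0,0,0],
  fingers=-1,
)

```text
clock: 10.07
tool_pos: [0.5804, -0.0593, 0.1922]
orientation: [179.2, -0.4, 102.8]
force: [3.5, -2.9, -6.0]
opening: 0.0255
```

Run:
```python
from h import *
tip(*lw(-2,-107),.08,102.6)
```

```text
tip [ 0.5826 -0.0577  0.0142] lamp [[  -1.3 -107.1]] rpy [179.2  -0.4 102.8] t 10.07 op 0.0255 F [ 3.5 -2.9 -6. ]
   LIN [ 0.05  0.02 -6.58] TW 0.2 rows 2
```

Call:
carry_out(
  linear=[
    [0,0,-0.7],
    [0,0,-1.5],
    [0,0,-3],
    [0,0,-6],
    [0,0,-10],
    [0,0,-14],
    [0,0,-16],
    [0,0,-16],
    [0,0,-16],
  ],
  twist=[0,0,0,0,0,0,0,0,0],
)

```text
clock: 10.82
tool_pos: [0.5779, -0.0607, 0.3548]
orientation: [179.0, -0.4, 102.8]
force: [-0.6, 0.8, -1.8]
opening: 0.0256
```

Run:
```python
from h import *
tip(.431,.335,.15,81)
tip(.431,.335,.023,81)
t=ctrl.snapshot('scene');cv2.imwrite('pics/s5.png',cv2.resize(t[100:300,180:450],None,fx=2.9,fy=2.9))
```

```text
tip [ 0.5808 -0.0589  0.1768] lamp [[  -3.3 -107.9]] rpy [179.   -0.4 102.8] t 10.82 op 0.0256 F [-0.6  0.8 -1.8]
   LIN [41.71 -5.94  2.85] TW 21.8 rows 11
 tip [ 0.5808 -0.0589  0.1768] lamp [[  -3.3 -107.9]] rpy [179.   -0.4 102.8] t 10.82 op 0.0256 F [-0.6  0.8 -1.8]
   LIN [41.62 -6.17 15.55] TW 21.8 rows 11
```

View pics/s5.png

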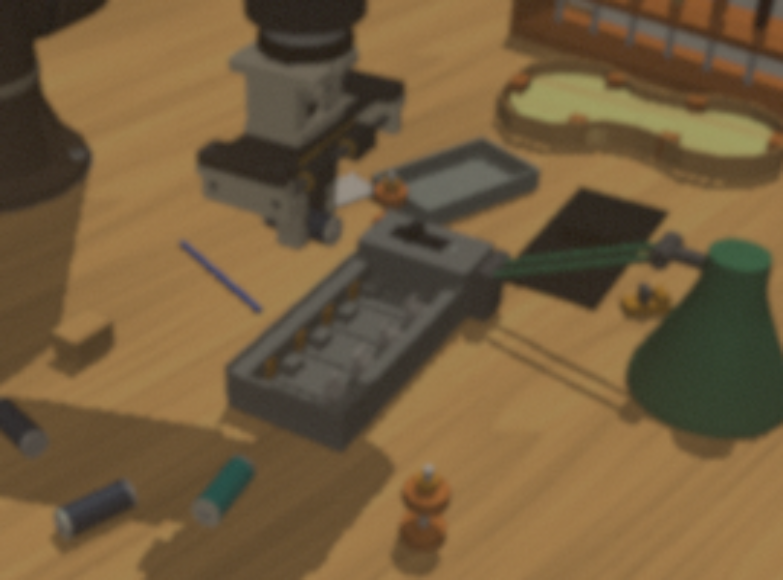

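Call:
carry_out(
  linear=[
    [41.7,-6,2],
    [41.7,-6,2],
    [41.7,-6,2],
    [41.7,-6,2],
    [41.7,-6,2],
    [41.7,-6,2],
    [41.7,-6,2],
    [41.7,-6,2],
    [41.7,-6,2],
    [41.7,-6,2],
    [41.7,-6,2],
    [41.7,-6,2],
  ],
  twist=[0,4,10,16,22,22,22,22,22,22,22,22],
)

```text
clock: 11.87
tool_pos: [0.4255, 0.3353, 0.3335]
orientation: [179.4, -0.5, 81.0]
force: [-0.1, -1.1, -1.5]
opening: 0.0256
```

Run:
```python
from h import *
im=ctrl.snapshot('wrist')
cv2.imwrite('pics/w8.png',im)
tip(.431,.335,.023,81)
```

```text
tip [0.428  0.3351 0.1556] lamp [[-66.5 309.9]] rpy [179.4  -0.5  80.9] t 11.92 op 0.0257 F [-0.3 -0.7 -1.6]
   LIN [-0.08  0.16 13.26] TW -0.1 rows 4
```

View pics/w8.png

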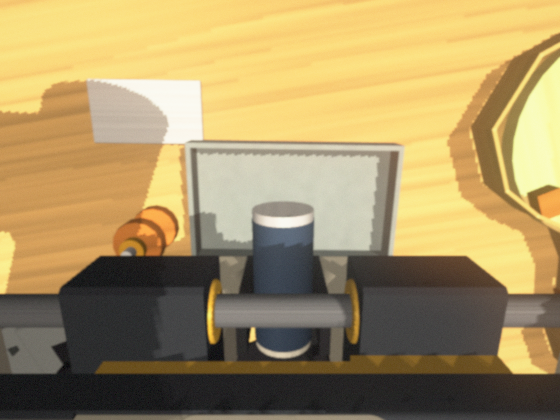

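Call:
carry_out(
  linear=[
    [0,0.2,4],
    [0,0.2,8],
    [0,0.2,11],
    [0,0.2,12.5],
    [0,0.2,13.2],
    [0,0.2,13.2],
    [0,0.2,13.2],
  ],
  twist=[0,0,0,0,0,0,0],
)

```text
clock: 12.5
tool_pos: [0.43, 0.334, 0.202]
orientation: [179.4, -0.5, 80.9]
force: [-0.0, 0.1, -0.7]
opening: 0.0256
```

Call:
carry_out(
  linear=[
    [0,0,0],
    [0,0,0],
    [0,0,0],
    [0,0,0],
    [0,0,-2],
    [0,0,-5],
    [0,0,-9],
    [0,0,-13],
    [0,0,-16],
    [0,0,-16],
    [0,0,-16],
    [0,0,-16],
  ],
  twist=[0,0,0,0,0,0,0,0,0,0,0,0],
  fingers=0,
)

```text
clock: 13.5
tool_pos: [0.4278, 0.3325, 0.3621]
orientation: [179.4, -0.5, 80.9]
force: [-1.1, -0.1, -0.9]
opening: 0.0439
```

Run:
```python
from h import *
im=ctrl.snapshot('wrist')
cv2.imwrite('pics/w9.png',im)
t=ctrl.snapshot('top');cv2.imwrite('pics/t9.png',cv2.resize(t[160:300,250:450],None,fx=4,fy=4))
tip(.443,-.276,.16,81)
```

```text
tip [0.4296 0.3335 0.183 ] lamp [[-65.3 308. ]] rpy [179.5  -0.4  80.9] t 13.6 op 0.0437 F [-0.1  0.1 -1.2]
   LIN [-59.99  10.95   1.97] TW -0.1 rows 15
```

View pics/w9.png

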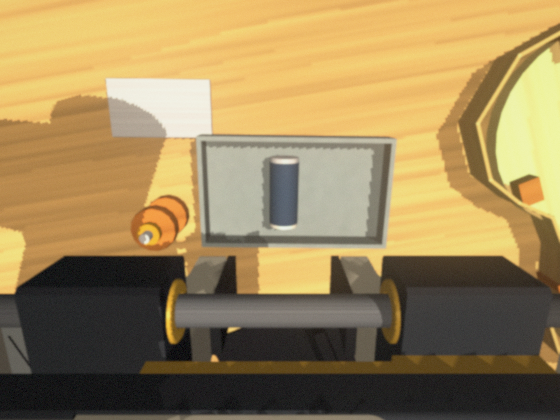

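View pics/t9.png

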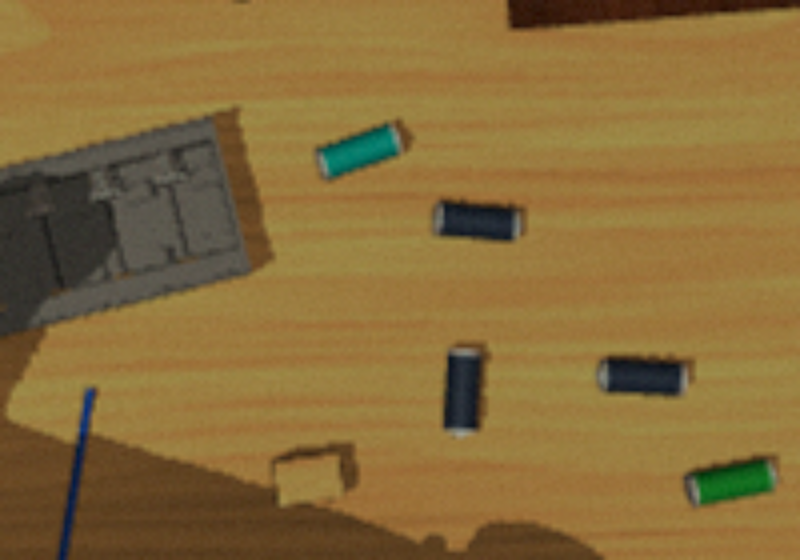

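Call:
carry_out(
  linear=[
    [-60,16,1],
    [-60,16,1],
    [-60,16,1],
    [-60,16,1],
    [-60,16,1],
    [-60,16,1],
    [-60,16,1],
    [-60,16,1],
    [-60,16,1],
    [-60,16,1],
    [-60,16,1],
    [-60,16,1],
  ],
  twist=[-2,-4,-6,-8,-10,-10,-10,-10,-10,-10,-10,-10],
)

```text
clock: 14.6
tool_pos: [0.4782, -0.1666, 0.3498]
orientation: [179.5, -0.3, 90.9]
force: [1.4, 0.8, 0.7]
opening: 0.0435
```

Run:
```python
from h import *
tip(.508,-.275,.16,91)
```

```text
tip [ 0.4796 -0.1656  0.1718] lamp [[-125.3 -190. ]] rpy [179.5  -0.3  90.9] t 14.6 op 0.0435 F [1.4 0.8 0.7]
   LIN [-10.99   2.65   1.15] TW -0.1 rows 3
```

Call:
carry_out(
  linear=[
    [-11,2.6,1.1],
    [-11,2.6,1.1],
    [-11,2.6,1.1],
    [-11,2.6,1.1],
    [-11,2.6,1.1],
    [-11,2.6,1.1],
  ],
  twist=[0,0,0,0,0,0],
)

```text
clock: 15.1
tool_pos: [0.5056, -0.2761, 0.337]
orientation: [179.7, -0.3, 90.8]
force: [0.6, -0.0, 0.0]
opening: 0.044
```

```bash
cat >> h.py <<'E'
def cells(name='wrist',P=None,im=None,rmax=245,z=.013,amin=600):
    P=P or pose(name)
    if im is None: im=ctrl.snapshot(name)
    hsv=cv2.cvtColor(im,cv2.COLOR_BGR2HSV)
    # dark blue wrap: blue >= red
    b,g,r=[im[:,:,i].astype(int) for i in range(3)]
    m=((b>r+3)&(g<1.2*b)&(np.indices(b.shape)[0]<rmax)).astype(np.uint8)
    m=cv2.morphologyEx(m,cv2.MORPH_OPEN,np.ones((5,5)))
    cs,_=cv2.findContours(m,cv2.RETR_EXTERNAL,cv2.CHAIN_APPROX_NONE)
    out=[]
    for c in cs:
        if cv2.contourArea(c)<amin: continue
        rc=cv2.minAreaRect(c); box=cv2.boxPoints(rc)
        if np.linalg.norm(box[0]-box[1])>np.linalg.norm(box[1]-box[2]): e0,e1=(box[1]+box[2])/2,(box[3]+box[0])/2
        else: e0,e1=(box[0]+box[1])/2,(box[2]+box[3])/2
        w=ray(name,[e0,e1],z,P); d=w[1]-w[0]
        print('cell px',np.round(rc[0]),'sz',np.round(rc[1]),'ends',e0.round(),e1.round(),'world',w[:,:2].round(4).tolist(),'mid',w.mean(0)[:2].round(4),'len',round(np.linalg.norm(d),4),'ang',round(np.degrees(np.arctan2(d[1],d[0])),1))
    return im
E
python3 - <<'E'
from h import *
P=pose('wrist'); im=cells(P=P)
cv2.imwrite('pics/w10.png',im)
tip(.443,-.276,.0015,91)
E
```

```text
tip [ 0.5069 -0.2745  0.1596] lamp [[-122.5 -302.1]] rpy [179.6  -0.3  90.9] t 15.15 op 0.0437 F [-0.2 -1.   0.3]
   LIN [-0.15 -6.49 15.77] TW -0.1 rows 5
```

View pics/w10.png

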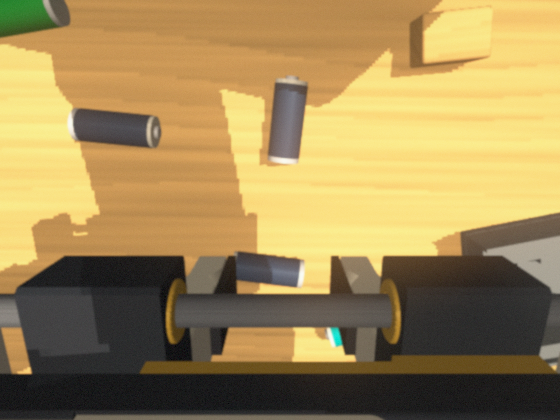

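Run:
```python
from h import *
P=pose('wrist')
for n,l in [('b',[(290.5,83),(284.5,160)]),('c',[(75,124),(155,131)]),('b sides',[(273,115),(307,118),(270,145),(304,148)])]:
    w=ray('wrist',l,.015,P);d=w[1]-w[0];print(n,w[:,:2].round(4).tolist(),w.mean(0)[:2].round(4),np.linalg.norm(d).round(4),np.degrees(np.arctan2(d[1],d[0])).round(1))
im=cv2.imread('pics/w10.png');hsv=cv2.cvtColor(im,cv2.COLOR_BGR2HSV)
print(im[120,290],hsv[120,290],im[128,110],hsv[128,110],im[200,300],im[200,180],hsv[200,180])
```

```text
b [[0.414, -0.2681], [0.4736, -0.2717]] [ 0.4438 -0.2699] 0.0596 -3.4
c [[0.4477, -0.4386], [0.4521, -0.3756]] [ 0.4499 -0.4071] 0.0631 86.0
b sides [[0.4382, -0.2814], [0.44, -0.2544], [0.4616, -0.2836], [0.4636, -0.256]] [ 0.4509 -0.2689] 0.0271 86.1
[132 126 128] [130  12 132] [81 77 79] [135  13  81] [130 223 251] [ 83 144 190] [ 17 144 190]
```

```bash
sed -i 's/    m=((b>r+3).*/    m=((hsv[:,:,1]<70)\&(hsv[:,:,2]<170)\&(np.indices(b.shape)[0]<rmax)).astype(np.uint8)/' h.py
python3 - <<'E'
from h import *
cells(P=pose('wrist'),im=cv2.imread('pics/w10.png'))
tip(.4425,-.2698,.002,86.6)
E
```

```text
cell px [110. 127.] sz [77. 30.] ends [ 72. 123.] [148. 131.] world [[0.4474, -0.4423], [0.4524, -0.3816]] mid [ 0.4499 -0.412 ] len 0.0609 ang 85.3
cell px [287. 120.] sz [30. 75.] ends [291.  83.] [284. 157.] world [[0.4139, -0.2675], [0.4715, -0.2723]] mid [ 0.4427 -0.2699] len 0.0578 ang -4.7
 tip [ 0.5069 -0.2745  0.1596] lamp [[-122.5 -302.1]] rpy [179.6  -0.3  90.9] t 15.15 op 0.0437 F [-0.2 -1.   0.3]
   LIN [ 0.48 -6.53 15.72] TW 4.3 rows 5
```

Call:
carry_out(
  linear=[
    [0.2,-3,3],
    [0.5,-6.5,6],
    [0.5,-6.5,9],
    [0.5,-6.5,11.5],
    [0.5,-6.5,13.5],
    [0.5,-6.5,14.8],
    [0.5,-6.5,15.6],
    [0.5,-6.5,15.7],
    [0.5,-6.5,15.7],
  ],
  twist=[2,4.5,4.5,4.5,4.5,4.5,4.5,4.5,4.5],
)

```text
clock: 15.9
tool_pos: [0.442, -0.27, 0.1805]
orientation: [179.6, -0.4, 86.5]
force: [0.3, -0.2, 0.6]
opening: 0.0439
```

Call:
carry_out(
  linear=[
    [0,0,0],
    [0,0,0],
    [0,0,0],
    [0,0,0],
    [0,0,0],
    [0,0,0],
  ],
  twist=[0,0,0,0,0,0],
  fingers=-1,
)

```text
clock: 16.4
tool_pos: [0.4424, -0.2701, 0.1814]
orientation: [179.5, -0.3, 86.5]
force: [-0.1, 1.4, 6.9]
opening: 0.0254
```

Run:
```python
from h import *
tip(*lw(-2.3-8,-107),.12,102.6)
```

```text
tip [ 0.4439 -0.2691  0.0034] lamp [[-182.8 -283.2]] rpy [179.5  -0.3  86.5] t 16.4 op 0.0254 F [-0.1  1.4  6.9]
   LIN [ 21.78  11.78 -11.43] TW -16.1 rows 7
```

Call:
carry_out(
  linear=[
    [0,0,-2],
    [0,0,-5],
    [0,0,-9],
    [4,2,-11.5],
    [8,4,-11.5],
    [11.5,6,-11.5],
    [15,8,-11.5],
    [18.5,10,-11.5],
    [21.8,11.8,-11.5],
    [21.8,11.8,-11.5],
    [21.8,11.8,-11.5],
    [21.8,11.8,-11.5],
  ],
  twist=[0,0,0,-3,-8,-13,-16,-16,-16,-16,-16,-16],
)

```text
clock: 17.4
tool_pos: [0.5722, -0.0601, 0.2982]
orientation: [179.5, -0.2, 102.5]
force: [-0.0, -0.7, -1.2]
opening: 0.0256
```

Run:
```python
from h import *
im=ctrl.snapshot('wrist')
cv2.imwrite('pics/w11.png',im)
tip(*lw(-2.3-8,-107),.055,102.6)
```

```text
tip [ 0.5731 -0.0598  0.1203] lamp [[ -11.  -107.1]] rpy [179.5  -0.2 102.5] t 17.45 op 0.0256 F [ 0.2 -0.7 -1.1]
   LIN [-0.01  0.02  6.53] TW -0.1 rows 2
```

View pics/w11.png

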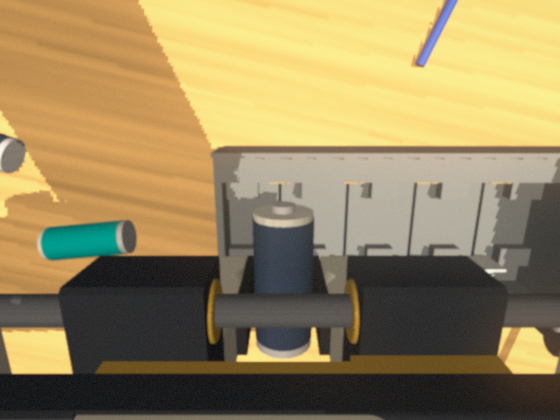

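Run:
```python
from h import *
P=pose('wrist')
print(wl(ray('wrist',[(283,209)],.131,P)), wl(ray('wrist',[(283,340)],.143,P)))
print(wl(ray('wrist',[(281,184),(353,184),(425,184),(497,184)],.039,P)))
```

```text
[[ -45.27957529 -106.06524717]] [[   8.79479353 -106.1618034 ]]
[[ -36.87021183 -107.00563554]
 [ -36.7876217   -59.52230108]
 [ -36.70490199  -11.96446235]
 [ -36.62205238   35.66805615]]
```

Call:
carry_out(
  linear=[
    [0,0.2,3],
    [0,0.2,6],
    [0,0.2,7.2],
    [0,0.2,7.5],
    [0,0.2,7.7],
    [0,0.2,7.9],
    [0,0.2,8.1],
    [0,0.2,8.3],
    [0,0.2,8.3],
  ],
  twist=[0,0,0,0,0,0,0,0,0],
)

```text
clock: 18.2
tool_pos: [0.5741, -0.0611, 0.217]
orientation: [179.5, -0.2, 102.4]
force: [-2.5, -0.3, 5.9]
opening: 0.0256
```

Run:
```python
from h import *
im=ctrl.snapshot('wrist')
cv2.imwrite('pics/w12.png',im)
tip(*lw(-2.3+3,-107),.038,102.6)
t=ctrl.snapshot('scene');cv2.imwrite('pics/s12.png',cv2.resize(t[120:280,200:420],None,fx=3.5,fy=3.5,interpolation=cv2.INTER_CUBIC))
```

```text
tip [ 0.5754 -0.0602  0.0391] lamp [[  -8.9 -108. ]] rpy [179.5  -0.2 102.4] t 18.25 op 0.0256 F [-2.6 -0.8  5.8]
   LIN [0.11 0.95 0.12] TW -0.2 rows 1
```

View pics/w12.png

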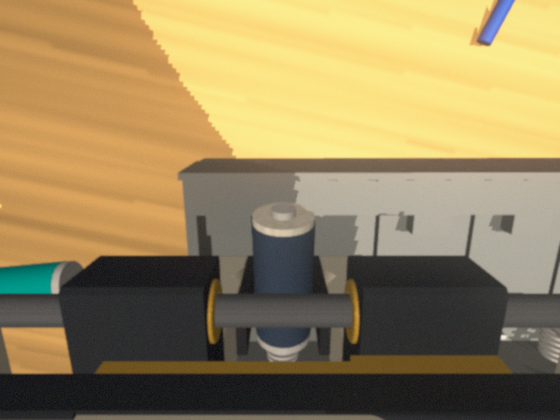

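View pics/s12.png

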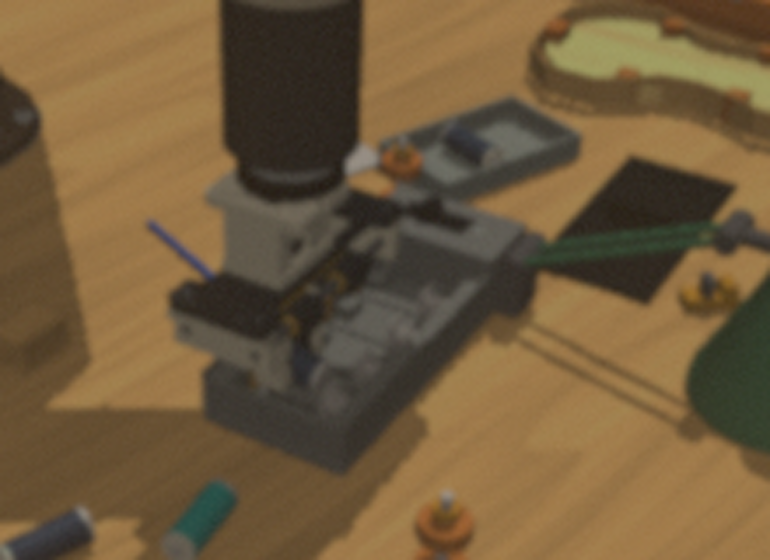

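Call:
carry_out(
  linear=[
    [0.1,0,0.15],
    [0.1,0,0.3],
    [0.1,0.2,0.3],
    [0.1,0.4,0.3],
    [0.1,0.6,0.3],
    [0.1,0.8,0.3],
    [0.1,1.0,0.3],
    [0.1,1.1,0.3],
    [0.1,1.1,0.3],
  ],
  twist=[0,0,0,0,0,0,0,0,0],
)

```text
clock: 19.05
tool_pos: [0.5845, -0.058, 0.214]
orientation: [179.5, -0.2, 102.4]
force: [-3.3, -1.6, 2.2]
opening: 0.0254
```

Run:
```python
from h import *
im=ctrl.snapshot('wrist')
cv2.imwrite('pics/w13.png',im)
tip(*lw(-2.3+3,-107),.0155,102.6)
t=ctrl.snapshot('scene');cv2.imwrite('pics/s13.png',cv2.resize(t[180:280,230:370],None,fx=5,fy=5,interpolation=cv2.INTER_CUBIC))
```

```text
tip [ 0.5856 -0.057   0.036 ] lamp [[   1.8 -107.1]] rpy [179.5  -0.2 102.4] t 19.1 op 0.0258 F [-3.1 -2.1  1.2]
   LIN [ 0.01 -0.12  2.05] TW -0.2 rows 1
```

View pics/w13.png

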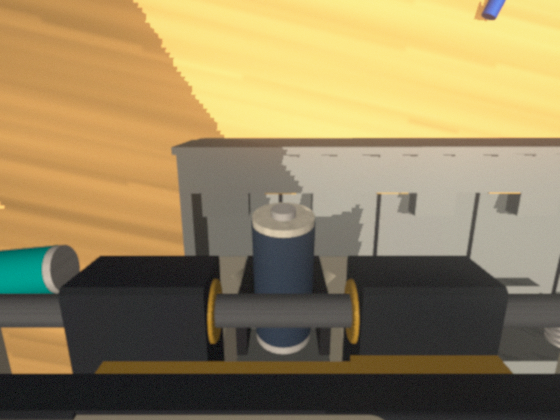

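View pics/s13.png

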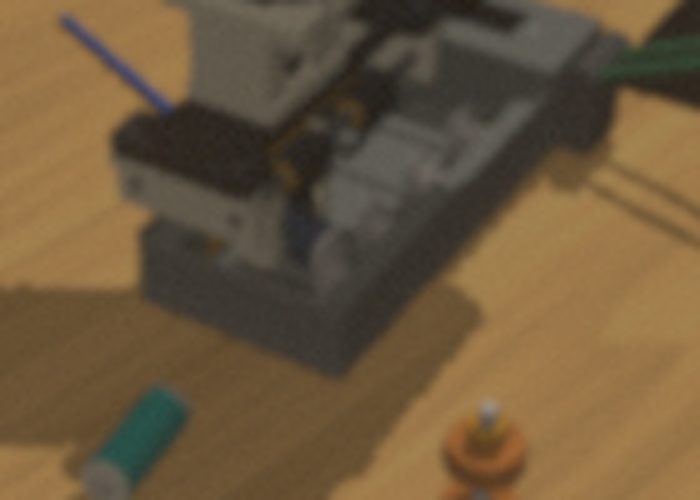

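Call:
carry_out(
  linear=[
    [0,0,0.3],
    [0,0,0.6],
    [0,0,0.9],
    [0,0,1.2],
    [0,0,1.4],
    [0,0,1.6],
    [0,0,1.8],
    [0,0,2.0],
    [0,0,2.1],
    [0,0,2.1],
  ],
  twist=[0,0,0,0,0,0,0,0,0,0],
)

```text
clock: 19.98
tool_pos: [0.584, -0.058, 0.1944]
orientation: [179.6, -0.2, 102.5]
force: [-11.0, 0.0, 19.7]
opening: 0.0257
```

Run:
```python
from h import *
im=ctrl.snapshot('wrist')
cv2.imwrite('pics/w14.png',im)
tip(*lw(-2.3+3,-107),.0155,102.6)
```

```text
tip [ 0.5851 -0.0572  0.0164] lamp [[   1.2 -107.2]] rpy [179.6  -0.2 102.5] t 20.03 op 0.0258 F [-11.7  -0.4  19.3]
   LIN [ 0.02 -0.05  0.09] TW -0.1 rows 1
```

View pics/w14.png

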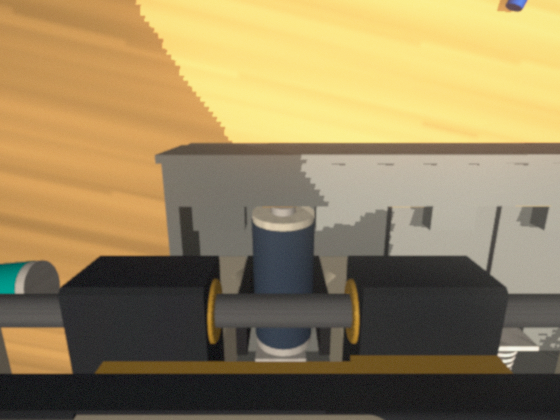

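Call:
carry_out(
  linear=[
    [0,0,-0.1],
    [0,0,-0.1],
    [0,0,-0.1],
    [0,0,-0.1],
    [0,0,-1],
    [0,0,-3],
    [0,0,-5.5],
    [0,0,-8],
    [0,0,-10],
    [0,0,-10],
    [0,0,-10],
    [0,0,-10],
  ],
  twist=[0,0,0,0,0,0,0,0,0,0,0,0],
  fingers=-0.28,
)

```text
clock: 21.03
tool_pos: [0.5831, -0.0584, 0.2943]
orientation: [179.6, -0.2, 102.4]
force: [-0.6, -0.7, -1.2]
opening: 0.0311
```

Run:
```python
from h import *
im=ctrl.snapshot('wrist')
cv2.imwrite('pics/w15.png',im)
tip(*lw(-20,-107),.04,102.6)
```

```text
tip [ 0.5839 -0.0577  0.1158] lamp [[  -0.  -107.4]] rpy [179.6  -0.2 102.4] t 21.08 op 0.0313 F [-0.7  0.6 -0.1]
   LIN [ 0.01 -2.05  7.57] TW -0.2 rows 2
```

View pics/w15.png

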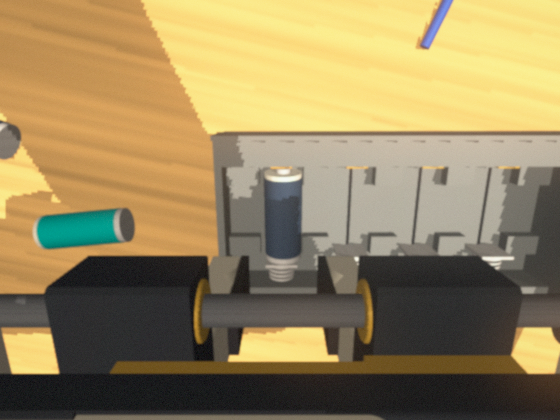

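Call:
carry_out(
  linear=[
    [0,-1,2],
    [0,-2,4],
    [0,-2,5.5],
    [0,-2,6],
    [0,-2,6.5],
    [0,-2,7],
    [0,-2,7.3],
    [0,-2,7.5],
    [0,-2,7.6],
    [0,-2,7.7],
    [0,-2,7.8],
    [0,-2,7.8],
  ],
  twist=[0,0,0,0,0,0,0,0,0,0,0,0],
  fingers=-1,
)

```text
clock: 22.08
tool_pos: [0.5637, -0.0624, 0.2164]
orientation: [179.6, -0.2, 102.4]
force: [-3.9, -0.4, 7.2]
opening: 0.0006
```

Run:
```python
from h import *
tip(*lw(-20,-107),.04,102.6)
```

```text
tip [ 0.5647 -0.0617  0.0384] lamp [[ -19.7 -107.1]] rpy [179.6  -0.2 102.4] t 22.08 op 0.0006 F [-3.9 -0.4  7.2]
   LIN [ 0.01 -0.03 -0.16] TW -0.2 rows 1
```

Call:
carry_out(
  linear=[
    [0,0,0.1],
    [0,0,0.2],
    [0,0,0.2],
    [0,0,0.2],
  ],
  twist=[0,0,0,0],
)

```text
clock: 22.42
tool_pos: [0.5636, -0.0625, 0.2163]
orientation: [179.6, -0.1, 102.5]
force: [-7.6, 1.3, 18.1]
opening: 0.0011
```

Call:
carry_out(
  linear=[
    [0,1,-2],
    [0,3,-5],
    [0,5.5,-9],
    [0,5.5,-9],
    [0,5.5,-9],
    [0,5.5,-9],
  ],
  twist=[0,0,0,0,0,0],
  fingers=0,
)

```text
clock: 22.92
tool_pos: [0.6169, -0.0508, 0.307]
orientation: [179.5, -0.2, 102.5]
force: [0.1, -0.2, -0.8]
opening: 0.0347
```

Run:
```python
from h import *
im=ctrl.snapshot('wrist')
cv2.imwrite('pics/w16.png',cv2.resize(im[80:250,150:450],None,fx=2.6,fy=2.6,interpolation=cv2.INTER_CUBIC))
P=pose('top');im=cells('top',P=P,rmax=420,amin=100)
tip(.51,-.41,.16,None)
```

```text
cell px [162. 267.] sz [55. 33.] ends [134. 263.] [189. 271.] world [[0.4467, 0.4304], [0.4172, 0.2632]] mid [0.432  0.3468] len 0.1698 ang -100.0
cell px [270. 225.] sz [26. 79.] ends [309. 215.] [232. 234.] world [[0.5763, -0.1057], [0.5247, 0.1302]] mid [0.5505 0.0123] len 0.2414 ang 102.3
cell px [292. 181.] sz [38. 37.] ends [292. 162.] [292. 200.] world [[0.7418, -0.0586], [0.624, -0.055]] mid [ 0.6829 -0.0568] len 0.1178 ang 178.2
cell px [522. 195.] sz [98. 21.] ends [512. 147.] [533. 242.] world [[0.7685, -0.7409], [0.4721, -0.7855]] mid [ 0.6203 -0.7632] len 0.2997 ang -171.4
cell px [199. 146.] sz [15. 12.] ends [199. 138.] [199. 153.] world [[0.8256, 0.2258], [0.7786, 0.2267]] mid [0.8021 0.2262] len 0.047 ang 178.9
cell px [ 49. 139.] sz [11. 21.] ends [ 52. 129.] [ 46. 149.] world [[0.8692, 0.6828], [0.8073, 0.7018]] mid [0.8382 0.6923] len 0.0648 ang 162.9
cell px [508. 130.] sz [33.  7.] ends [492. 127.] [524. 132.] world [[0.8312, -0.6811], [0.8117, -0.7812]] mid [ 0.8215 -0.7312] len 0.102 ang -101.1
cell px [516.  80.] sz [34.  7.] ends [499.  77.] [532.  83.] world [[0.9877, -0.7121], [0.9681, -0.815]] mid [ 0.9779 -0.7636] len 0.1047 ang -100.8
cell px [256.   2.] sz [ 4. 61.] ends [286.   2.] [225.   2.] world [[1.2511, -0.0568], [1.2573, 0.1356]] mid [1.2542 0.0394] len 0.1925 ang 88.1
cell px [121.   4.] sz [  9. 108.] ends [175.   4.] [67.  4.] world [[1.2543, 0.2936], [1.2654, 0.6351]] mid [1.2599 0.4644] len 0.3417 ang 88.1
cell px [50.  5.] sz [10. 32.] ends [66.  5.] [34.  5.] world [[1.2639, 0.6383], [1.2672, 0.7397]] mid [1.2655 0.689 ] len 0.1014 ang 88.1
cell px [16.  6.] sz [11. 32.] ends [32.  6.] [-0.  6.] world [[1.2658, 0.746], [1.2691, 0.8474]] mid [1.2674 0.7967] len 0.1015 ang 88.1
 tip [ 0.617  -0.0503  0.1277] lamp [[  33.8 -107.4]] rpy [179.7  -0.2 102.5] t 23.02 op 0.0416 F [-0.4 -0.   0.4]
   LIN [-32.8  -18.19  -3.43] TW 0 rows 10
```

View pics/w16.png

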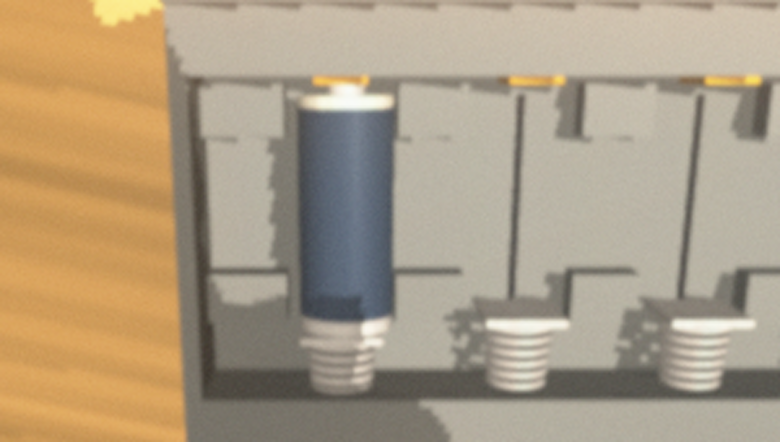

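Run:
```python
from h import *
tip(.57,-.235,.165,179)
```

```text
tip [ 0.617  -0.0503  0.1277] lamp [[  33.8 -107.4]] rpy [179.7  -0.2 102.5] t 23.02 op 0.0416 F [-0.4 -0.   0.4]
   LIN [-17.01  -8.55  -3.83] TW -76.5 rows 11
```

Call:
carry_out(
  linear=[
    [-2,-1,-3.8],
    [-4,-2,-3.8],
    [-6,-3,-3.8],
    [-8,-4,-3.8],
    [-10,-5,-3.8],
    [-12,-6,-3.8],
    [-14,-7,-3.8],
    [-16,-8,-3.8],
    [-17,-8.5,-3.8],
    [-17,-8.5,-3.8],
    [-17,-8.5,-3.8],
    [-17,-8.5,-3.8],
  ],
  twist=[-7,-14,-21,-28,-35,-42,-49,-56,-63,-70,-76.5,-76.5],
)

```text
clock: 24.02
tool_pos: [0.5689, -0.2359, 0.3415]
orientation: [179.7, 0.2, 179.2]
force: [-0.0, -0.3, 0.1]
opening: 0.0442
```

Call:
carry_out(
  linear=[
    [0,0,0],
    [0,0,0],
  ],
  twist=[0,0],
)

```text
clock: 24.18
tool_pos: [0.5685, -0.2357, 0.3407]
orientation: [179.7, 0.1, 179.0]
force: [0.0, 0.6, -0.7]
opening: 0.0438
```

Run:
```python
from h import *
P=pose('wrist'); im=cells(P=P)
cv2.imwrite('pics/w17.png',im)
tip(.57,-.293,.002,179)
```

```text
cell px [280. 136.] sz [29. 72.] ends [283. 100.] [277. 172.] world [[0.5681, -0.3151], [0.5745, -0.2576]] mid [ 0.5713 -0.2863] len 0.0579 ang 83.6
 tip [ 0.569  -0.2349  0.1629] lamp [[ -53.2 -277.1]] rpy [1.797e+02 1.000e-01 1.791e+02] t 24.23 op 0.0442 F [ 0.2 -0.   0.1]
   LIN [-0.16 -5.88 16.06] TW 0.1 rows 5
```

View pics/w17.png

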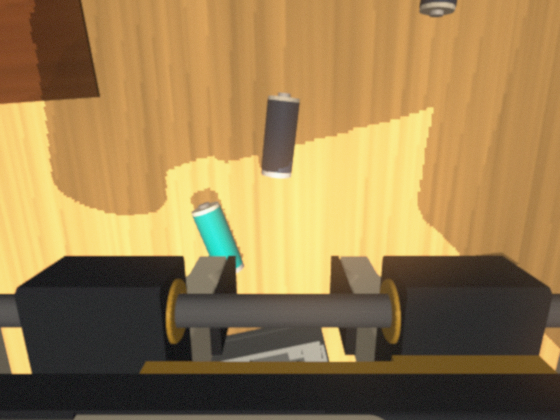

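Run:
```python
from h import *
tip(.5711,-.2875,.002,173.6)
```

```text
tip [ 0.569  -0.2349  0.1629] lamp [[ -53.2 -277.1]] rpy [1.797e+02 1.000e-01 1.791e+02] t 24.23 op 0.0442 F [ 0.2 -0.   0.1]
   LIN [-0.27 -5.33 16.07] TW 5.5 rows 5
```

Call:
carry_out(
  linear=[
    [-0.2,-3,3],
    [-0.3,-5.3,6],
    [-0.3,-5.3,9.5],
    [-0.3,-5.3,12.5],
    [-0.3,-5.3,14.5],
    [-0.3,-5.3,15.6],
    [-0.3,-5.3,16.1],
    [-0.3,-5.3,16.1],
    [-0.3,-5.3,16.1],
  ],
  twist=[2,5.5,5.5,5.5,5.5,5.5,5.5,5.5,5.5],
)

```text
clock: 24.98
tool_pos: [0.5717, -0.2879, 0.1806]
orientation: [179.7, 0.2, 173.5]
force: [-0.8, -0.7, 0.6]
opening: 0.0435
```

Call:
carry_out(
  linear=[
    [0,0,0],
    [0,0,0],
    [0,0,0],
    [0,0,0],
    [0,0,0],
    [0,0,0],
  ],
  twist=[0,0,0,0,0,0],
  fingers=-1,
)

```text
clock: 25.48
tool_pos: [0.5719, -0.2878, 0.1814]
orientation: [179.8, 0.2, 173.6]
force: [-1.5, 1.9, 6.1]
opening: 0.0254
```

Run:
```python
from h import *
tip(*lw(-10,-57),.12,102.6)
```

```text
tip [ 0.5726 -0.2872  0.0034] lamp [[ -61.1 -328.9]] rpy [179.8   0.2 173.6] t 25.48 op 0.0254 F [-1.5  1.9  6.1]
   LIN [  4.    27.42 -11.56] TW 71.0 rows 10
```

Call:
carry_out(
  linear=[
    [0,0,-2],
    [0,0,-5],
    [0,1,-9],
    [1,4,-11.6],
    [1,7,-11.6],
    [2,11,-11.6],
    [2,15,-11.6],
    [3,19,-11.6],
    [4,23,-11.6],
    [4,27.4,-11.6],
    [4,27.4,-11.6],
    [4,27.4,-11.6],
  ],
  twist=[0,0,7,14,21,28,35,42,49,56,63,70],
)

```text
clock: 26.48
tool_pos: [0.5626, -0.0082, 0.2985]
orientation: [179.7, -0.2, 105.3]
force: [0.4, 0.1, -1.5]
opening: 0.0257
```

Call:
carry_out(
  linear=[
    [0,0,0],
    [0,0,0],
  ],
  twist=[1,1],
)

```text
clock: 26.65
tool_pos: [0.5626, -0.0073, 0.2985]
orientation: [179.7, -0.2, 104.4]
force: [0.9, -0.2, -0.4]
opening: 0.0256
```

Run:
```python
from h import *
im=ctrl.snapshot('wrist')
cv2.imwrite('pics/w18.png',im)
tip(*lw(-9,-57),.038,102.6)
P=pose('wrist')
print(wl(ray('wrist',[(283,209)],.131,P)))
```

```text
tip [ 0.5634 -0.007   0.1204] lamp [[ -9.  -53.5]] rpy [179.7  -0.2 104.4] t 26.7 op 0.0258 F [-0.1 -0.1 -0.9]
   LIN [-0.38 -0.06  8.24] TW 1.8 rows 2
[[-43.16979107 -53.605898  ]]
```

View pics/w18.png

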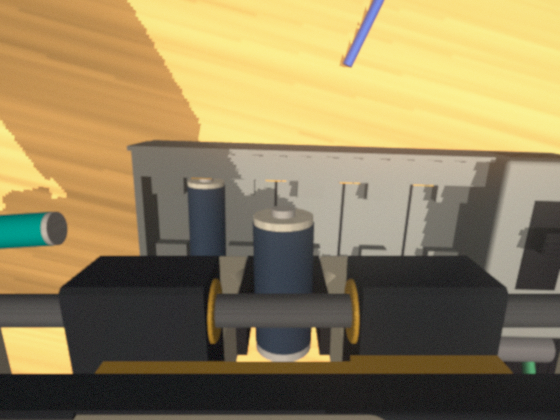

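Call:
carry_out(
  linear=[
    [-0.4,0,3],
    [-0.4,0,6],
    [-0.4,0,7.2],
    [-0.4,0,7.5],
    [-0.4,0,7.7],
    [-0.4,0,7.9],
    [-0.4,0,8.1],
    [-0.4,0,8.3],
    [-0.4,0,8.5],
    [-0.4,0,8.5],
  ],
  twist=[1.8,1.8,1.8,1.8,1.8,1.8,1.8,1.8,1.8,1.8],
)

```text
clock: 27.53
tool_pos: [0.5644, -0.0117, 0.215]
orientation: [179.6, -0.2, 102.7]
force: [-2.0, -0.2, 7.2]
opening: 0.0256
```

Run:
```python
from h import *
im=ctrl.snapshot('wrist')
cv2.imwrite('pics/w19.png',im)
tip(*lw(1.8,-57),.036,102.6)
```

```text
tip [ 0.5655 -0.0109  0.0371] lamp [[ -7.8 -57.7]] rpy [179.6  -0.2 102.7] t 27.58 op 0.0256 F [-0.8 -0.7  6.7]
   LIN [0.07 0.96 0.11] TW 0.1 rows 1
```

View pics/w19.png

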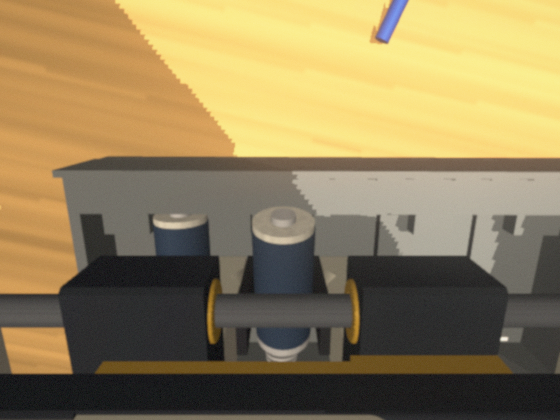

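Call:
carry_out(
  linear=[
    [0.1,0.1,0.1],
    [0.1,0.3,0.1],
    [0.1,0.5,0.1],
    [0.1,0.7,0.1],
    [0.1,0.9,0.1],
    [0.1,1.0,0.1],
    [0.1,1.0,0.1],
    [0.1,1.0,0.4],
    [0.1,1.0,0.7],
    [0.1,1.0,1.0],
    [0.1,1.0,1.2],
  ],
  twist=[0,0,0,0,0,0,0,0,0,0,0],
)

```text
clock: 28.5
tool_pos: [0.5737, -0.0085, 0.2025]
orientation: [179.7, -0.2, 102.7]
force: [-4.5, -0.3, 4.3]
opening: 0.0255
```

Run:
```python
from h import *
tip(*lw(1.5,-57),.0155,102.6)
```

```text
tip [ 0.5746 -0.0077  0.0245] lamp [[  1.8 -56.6]] rpy [179.7  -0.2 102.7] t 28.5 op 0.0255 F [-4.5 -0.3  4.3]
   LIN [-0.04 -0.03  0.9 ] TW 0.1 rows 1
```

Call:
carry_out(
  linear=[
    [0,0,0.2],
    [0,0,0.4],
    [0,0,0.6],
    [0,0,0.8],
    [0,0,0.95],
    [0,0,0.95],
  ],
  twist=[0,0,0,0,0,0],
)

```text
clock: 29.0
tool_pos: [0.5725, -0.0088, 0.1929]
orientation: [179.8, -0.2, 102.7]
force: [-10.7, -1.2, 10.7]
opening: 0.0257
```

Call:
carry_out(
  linear=[
    [0,0,-0.1],
    [0,0,-0.1],
    [0,0,-0.1],
    [0,0,-0.1],
    [0,0,-1],
    [0,0,-3],
    [0,0,-5.5],
    [0,0,-8],
    [0,0,-10],
    [0,0,-10],
    [0,0,-10],
  ],
  twist=[0,0,0,0,0,0,0,0,0,0,0],
  fingers=-0.3,
)

```text
clock: 29.92
tool_pos: [0.5727, -0.009, 0.2949]
orientation: [179.6, -0.2, 102.7]
force: [-0.5, 0.1, -0.9]
opening: 0.0303
```

Run:
```python
from h import *
im=ctrl.snapshot('wrist')
cv2.imwrite('pics/w20.png',im)
tip(*lw(-20,-57),.038,102.6)
```

```text
tip [ 0.5729 -0.0084  0.1156] lamp [[ -0.  -56.9]] rpy [179.7  -0.2 102.7] t 29.97 op 0.0308 F [-0.8  0.4 -0.3]
   LIN [-0.04 -2.03  7.75] TW 0.1 rows 2
```

View pics/w20.png

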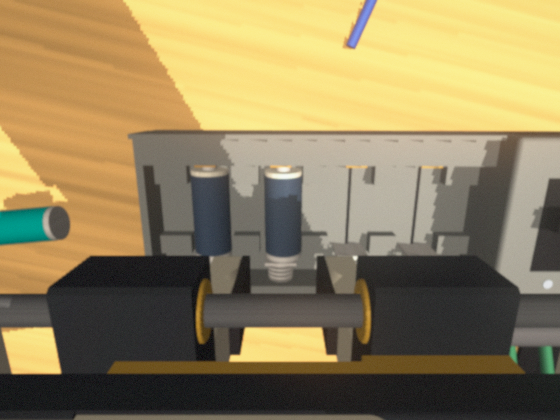

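Press this one home too.

Call:
carry_out(
  linear=[
    [0,-1,2],
    [0,-2,4],
    [0,-2,5.5],
    [0,-2,6],
    [0,-2,6.5],
    [0,-2,7],
    [0,-2,7.3],
    [0,-2,7.5],
    [0,-2,7.6],
    [0,-2,7.7],
    [0,-2,7.9],
    [0,-2,7.9],
  ],
  twist=[0,0,0,0,0,0,0,0,0,0,0,0],
  fingers=-1,
)

```text
clock: 30.97
tool_pos: [0.5529, -0.0132, 0.2163]
orientation: [179.7, -0.2, 102.7]
force: [-7.8, 0.2, 18.6]
opening: 0.0003
```

Call:
carry_out(
  linear=[
    [0,0,-2],
    [0,1,-6],
    [0,4,-10],
    [0,6,-14],
    [0,6,-16],
    [0,6,-16],
    [0,6,-16],
  ],
  twist=[0,0,0,0,0,0,0],
  fingers=0,
)

```text
clock: 31.55
tool_pos: [0.6115, -0.0004, 0.3789]
orientation: [179.4, -0.2, 102.7]
force: [0.6, -0.0, -0.1]
opening: 0.0406
```

Run:
```python
from h import *
im=ctrl.snapshot('wrist')
cv2.imwrite('pics/w21.png',cv2.resize(im[60:250,150:450],None,fx=2.6,fy=2.6,interpolation=cv2.INTER_CUBIC))
t=ctrl.snapshot('top');cv2.imwrite('pics/t21.png',cv2.resize(t[170:310,250:450],None,fx=4,fy=4))
tip(.45,-.345,.16,-4)
tip(.45,-.345,.16,90)
```

```text
tip [6.109e-01 1.000e-04 1.981e-01] lamp [[ 38.9 -56.9]] rpy [179.8  -0.2 102.7] t 31.65 op 0.0428 F [-0.2  0.1 -0.5]
   LIN [-30.13 -23.31   3.61] TW -73.3 rows 11
 tip [6.109e-01 1.000e-04 1.981e-01] lamp [[ 38.9 -56.9]] rpy [179.8  -0.2 102.7] t 31.65 op 0.0428 F [-0.2  0.1 -0.5]
   LIN [-30.13 -23.31   3.61] TW 12.7 rows 10
```

View pics/w21.png

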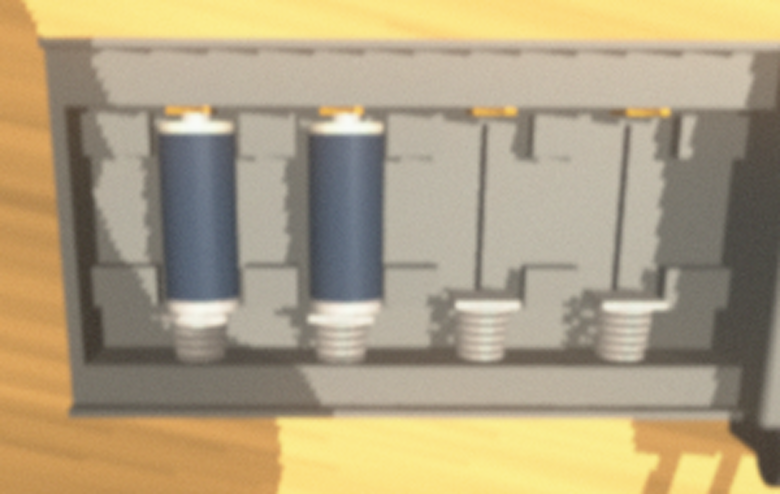

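View pics/t21.png

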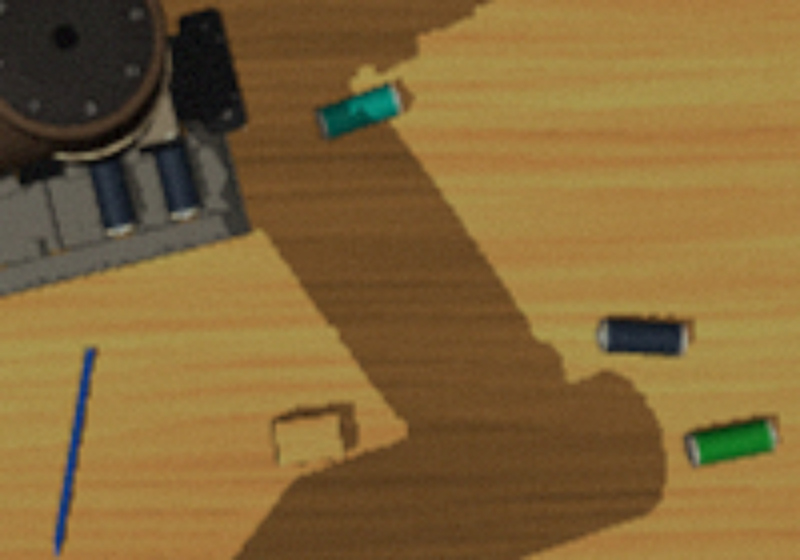

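Run:
```python
from h import *
tip(.45,-.468,.165,-4)
print(ctrl.get_obs()['joint_pos'].round(0))
```

```text
tip [6.109e-01 1.000e-04 1.981e-01] lamp [[ 38.9 -56.9]] rpy [179.8  -0.2 102.7] t 31.65 op 0.0428 F [-0.2  0.1 -0.5]
   LIN [-42.13 -26.01   3.05] TW -73.3 rows 12
[ 18.  16. -10.  -0. -64. -95.]
```

Call:
carry_out(
  linear=[
    [-3.5,-2,2],
    [-7,-4,3],
    [-10.5,-6.5,3],
    [-14,-8.5,3],
    [-17.5,-11,3],
    [-21,-13,3],
    [-24.5,-15,3],
    [-28,-17.5,3],
    [-31.5,-19.5,3],
    [-35,-21.5,3],
    [-38.5,-24,3],
    [-42.1,-26,3],
  ],
  twist=[7,14,21,28,35,42,49,56,63,70,77,84],
)

```text
clock: 32.65
tool_pos: [0.448, -0.4684, 0.3421]
orientation: [-179.7, -0.2, 18.4]
force: [0.7, -0.1, 0.0]
opening: 0.0437
```

Run:
```python
from h import *
tip(.45,-.468,.165,-4)
print(ctrl.get_obs()['joint_pos'].round(0))
```

```text
tip [ 0.4482 -0.4673  0.1641] lamp [[-221.8 -477.6]] rpy [-179.7   -0.2   18.4] t 32.65 op 0.0437 F [ 0.7 -0.1  0. ]
   LIN [ 0.15  0.12 -0.09] TW 22.4 rows 4
[ -29.   21.   -8.   -0.  -62. -132.]
```

Call:
carry_out(
  linear=[
    [0.1,0.1,0],
    [0.1,0.1,0],
    [0.1,0.1,0],
    [0.1,0.1,0],
    [0.1,0.1,0],
    [0.1,0.1,0],
  ],
  twist=[7,14,21,22.4,22.4,22.4],
)

```text
clock: 33.15
tool_pos: [0.4491, -0.4687, 0.3414]
orientation: [-179.6, 0.0, -3.8]
force: [0.1, 0.6, 0.6]
opening: 0.044
```

Run:
```python
from h import *
P=pose('wrist'); im=cells(P=P,z=.015)
cv2.imwrite('pics/w22.png',im)
tip(.45,-.41,.002,-4)
```

```text
cell px [277. 130.] sz [73. 27.] ends [277.  94.] [277. 167.] world [[0.4513, -0.3789], [0.4473, -0.4367]] mid [ 0.4493 -0.4078] len 0.0579 ang -94.0
 tip [ 0.4494 -0.4676  0.1636] lamp [[-220.8 -478.1]] rpy [-179.6   -0.    -3.8] t 33.2 op 0.0437 F [-0.1 -0.2 -0. ]
   LIN [-0.33 -5.65 16.2 ] TW 0.2 rows 5
```

View pics/w22.png

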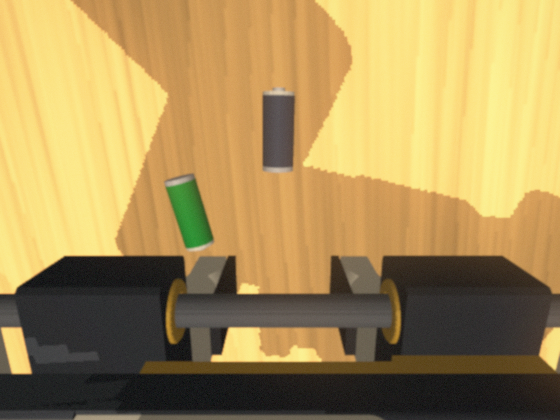

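Run:
```python
from h import *
tip(.4502,-.4068,.002,-4)
```

```text
tip [ 0.4494 -0.4676  0.1636] lamp [[-220.8 -478.1]] rpy [-179.6   -0.    -3.8] t 33.2 op 0.0437 F [-0.1 -0.2 -0. ]
   LIN [-0.33 -5.97 16.2 ] TW 0.2 rows 5
```

Call:
carry_out(
  linear=[
    [-0.2,-3,3],
    [-0.3,-6,6],
    [-0.3,-6,9.5],
    [-0.3,-6,12.5],
    [-0.3,-6,14.5],
    [-0.3,-6,15.7],
    [-0.3,-6,16.2],
    [-0.3,-6,16.2],
    [-0.3,-6,16.2],
  ],
  twist=[0,0,0,0,0,0,0,0,0],
)

```text
clock: 33.95
tool_pos: [0.4509, -0.4078, 0.1808]
orientation: [-179.7, -0.1, -3.8]
force: [0.7, -0.6, 0.7]
opening: 0.0441
```

Call:
carry_out(
  linear=[
    [0,0,0],
    [0,0,0],
    [0,0,0],
    [0,0,0],
    [0,0,0],
    [0,0,0],
  ],
  twist=[0,0,0,0,0,0],
  fingers=-1,
)

```text
clock: 34.45
tool_pos: [0.451, -0.408, 0.1815]
orientation: [-179.7, -0.1, -3.7]
force: [-2.3, 1.3, 6.1]
opening: 0.0257
```

Run:
```python
from h import *
tip(*lw(-9,-7),.13,102.6)
```

```text
tip [ 0.4514 -0.4071  0.0035] lamp [[-205.6 -419.5]] rpy [-1.797e+02 -1.000e-01 -3.700e+00] t 34.45 op 0.0257 F [-2.3  1.3  6.1]
   LIN [  7.28 -45.18 -12.4 ] TW 73.7 rows 12
```

Call:
carry_out(
  linear=[
    [0,0,-2],
    [0,0,-5],
    [0,-1,-9],
    [0.5,-4,-12.4],
    [1,-8,-12.4],
    [2,-12,-12.4],
    [3,-16,-12.4],
    [3,-20,-12.4],
    [4,-24,-12.4],
    [4.5,-28,-12.4],
    [5,-32,-12.4],
    [6,-36,-12.4],
  ],
  twist=[0,0,-7,-14,-21,-28,-35,-42,-49,-56,-63,-70],
)

```text
clock: 35.45
tool_pos: [0.5333, -0.0513, 0.3076]
orientation: [-180.0, -0.3, 66.6]
force: [0.9, -0.8, -1.9]
opening: 0.0256
```

Run:
```python
from h import *
tip(*lw(-9,-7),.13,102.6)
```

```text
tip [ 0.5337 -0.0504  0.1296] lamp [[-47.4 -89.3]] rpy [-180.    -0.3   66.6] t 35.45 op 0.0256 F [ 0.9 -0.8 -1.9]
   LIN [ 8.92 -1.73  0.01] TW -36.0 rows 6
```

Call:
carry_out(
  linear=[
    [3,-0.5,0],
    [6,-1,0],
    [8.9,-1.7,0],
    [8.9,-1.7,0],
    [8.9,-1.7,0],
    [8.9,-1.7,0],
    [8.9,-1.7,0],
    [8.9,-1.7,0],
  ],
  twist=[-7,-14,-21,-28,-35,-36,-36,-36],
)

```text
clock: 36.12
tool_pos: [0.5529, 0.0368, 0.308]
orientation: [179.8, -0.3, 102.4]
force: [-0.4, -0.7, -0.3]
opening: 0.0257
```

Run:
```python
from h import *
im=ctrl.snapshot('wrist')
cv2.imwrite('pics/w23.png',im)
tip(*lw(-9,-7),.037,102.6)
P=pose('wrist')
print(wl(ray('wrist',[(283,209)],.14,P)))
```

```text
tip [0.5533 0.0377 0.13  ] lamp [[-9.1 -7.7]] rpy [179.8  -0.3 102.4] t 36.17 op 0.0256 F [ 0.  -0.3  0. ]
   LIN [ 0.02 -0.02  9.3 ] TW -0.2 rows 3
[[-43.01323839  -6.55832752]]
```

View pics/w23.png

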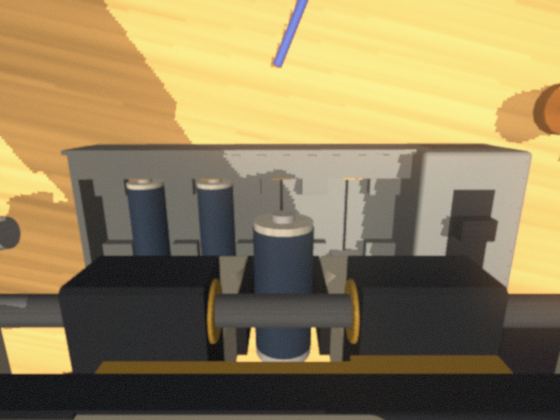

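Call:
carry_out(
  linear=[
    [0,-0.1,4],
    [0,-0.1,7],
    [0,-0.1,8.2],
    [0,-0.1,8.5],
    [0,-0.1,8.7],
    [0,-0.1,8.9],
    [0,-0.1,9.1],
    [0,-0.1,9.3],
    [0,-0.1,9.5],
    [0,-0.1,9.5],
  ],
  twist=[0,0,0,0,0,0,0,0,0,0],
)

```text
clock: 37.0
tool_pos: [0.5527, 0.0367, 0.2147]
orientation: [179.7, -0.3, 102.3]
force: [-1.2, -1.0, 6.5]
opening: 0.0257
```

Run:
```python
from h import *
im=ctrl.snapshot('wrist')
cv2.imwrite('pics/w24.png',im)
tip(*lw(0.6,-7),.036,102.6)
```

```text
tip [0.5534 0.0376 0.0368] lamp [[-9.  -7.8]] rpy [179.7  -0.3 102.3] t 37.05 op 0.0259 F [-0.9 -1.3  6.4]
   LIN [0.08 0.96 0.09] TW -0.3 rows 1
```

View pics/w24.png

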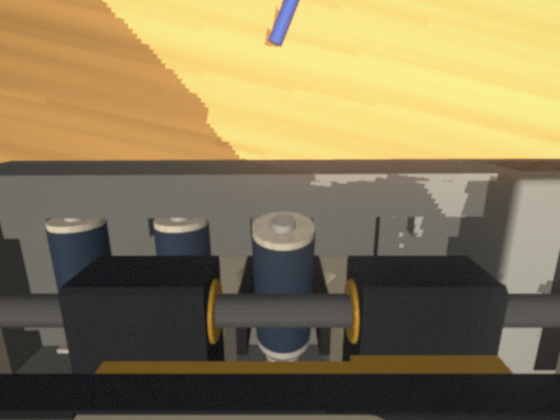

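Call:
carry_out(
  linear=[
    [0.1,0.1,0.1],
    [0.1,0.3,0.1],
    [0.1,0.5,0.1],
    [0.1,0.7,0.1],
    [0.1,0.9,0.1],
    [0.1,1.0,0.1],
    [0.1,1.0,0.1],
    [0.1,1.0,0.4],
    [0.1,1.0,0.7],
    [0.1,1.0,1.0],
    [0.1,1.0,1.2],
  ],
  twist=[0,0,0,0,0,0,0,0,0,0,0],
)

```text
clock: 37.97
tool_pos: [0.562, 0.0398, 0.2023]
orientation: [179.8, -0.3, 102.3]
force: [-4.6, -0.7, 3.6]
opening: 0.0253
```

Run:
```python
from h import *
tip(*lw(0.5,-7),.0155,102.6)
```

```text
tip [0.5626 0.0407 0.0243] lamp [[ 0.6 -6.7]] rpy [179.8  -0.3 102.3] t 37.97 op 0.0253 F [-4.6 -0.7  3.6]
   LIN [-0.03 -0.01  0.88] TW -0.3 rows 1
```

Call:
carry_out(
  linear=[
    [0,0,0.2],
    [0,0,0.4],
    [0,0,0.6],
    [0,0,0.8],
    [0,0,0.9],
    [0,0,0.9],
  ],
  twist=[0,0,0,0,0,0],
)

```text
clock: 38.47
tool_pos: [0.5605, 0.0394, 0.1927]
orientation: [-180.0, -0.2, 102.2]
force: [-10.6, -0.6, 9.2]
opening: 0.0259
```

Call:
carry_out(
  linear=[
    [0,0,-0.1],
    [0,0,-0.1],
    [0,0,-0.1],
    [0,0,-0.1],
    [0,0,-1],
    [0,0,-3],
    [0,0,-5.5],
    [0,0,-8],
    [0,0,-10],
    [0,0,-10],
    [0,0,-10],
  ],
  twist=[0,0,0,0,0,0,0,0,0,0,0],
  fingers=-0.3,
)

```text
clock: 39.38
tool_pos: [0.561, 0.0391, 0.2947]
orientation: [179.8, -0.3, 102.3]
force: [-0.3, -0.3, -1.1]
opening: 0.0306
```

Run:
```python
from h import *
im=ctrl.snapshot('wrist')
cv2.imwrite('pics/w25.png',im)
tip(*lw(-20,-7),.038,102.6)
```

```text
tip [0.5607 0.0399 0.1154] lamp [[-1.4 -7.1]] rpy [179.9  -0.3 102.2] t 39.43 op 0.0303 F [-0.5 -0.7 -1.5]
   LIN [-0.04 -1.87  7.74] TW -0.4 rows 2
```

View pics/w25.png

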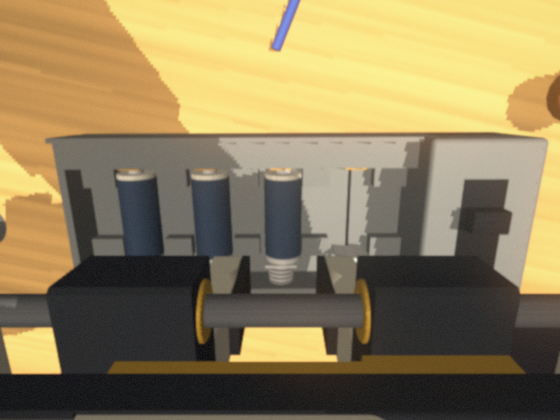

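Call:
carry_out(
  linear=[
    [0,-1,2],
    [0,-1.9,4],
    [0,-1.9,5.5],
    [0,-1.9,6],
    [0,-1.9,6.5],
    [0,-1.9,7],
    [0,-1.9,7.3],
    [0,-1.9,7.5],
    [0,-1.9,7.6],
    [0,-1.9,7.7],
    [0,-1.9,7.9],
    [0,-1.9,7.9],
  ],
  twist=[0,0,0,0,0,0,0,0,0,0,0,0],
  fingers=-1,
)

```text
clock: 40.43
tool_pos: [0.542, 0.0353, 0.2163]
orientation: [179.9, -0.2, 102.3]
force: [-7.0, -0.1, 18.8]
opening: 0.001
```

Call:
carry_out(
  linear=[
    [0,0,-2],
    [0,1,-6],
    [-1,4,-10],
    [-2,6,-14],
    [-2,6.5,-16],
    [-2,6.5,-16],
    [-2,6.5,-16],
    [-2,6.5,-16],
  ],
  twist=[0,0,0,0,0,0,0,0],
  fingers=0.2,
)

```text
clock: 41.1
tool_pos: [0.6092, 0.0288, 0.376]
orientation: [179.9, -0.3, 102.3]
force: [-0.2, 0.0, 0.1]
opening: 0.048
```

Run:
```python
from h import *
im=ctrl.snapshot('wrist')
cv2.imwrite('pics/w26.png',cv2.resize(im[60:250,130:430],None,fx=2.6,fy=2.6,interpolation=cv2.INTER_CUBIC))
t=ctrl.snapshot('top');cv2.imwrite('pics/t26.png',t)
t=ctrl.snapshot('scene');cv2.imwrite('pics/s26.png',t)
tip(.605+.06,.354,.20,102.6)
```

```text
tip [0.6088 0.0296 0.1972] lamp [[ 43.3 -27.6]] rpy [180.   -0.2 102.3] t 41.25 op 0.0517 F [ 0.5  0.8 -0.9]
   LIN [30.5  12.39 -0.15] TW -0.3 rows 8
```

View pics/w26.png

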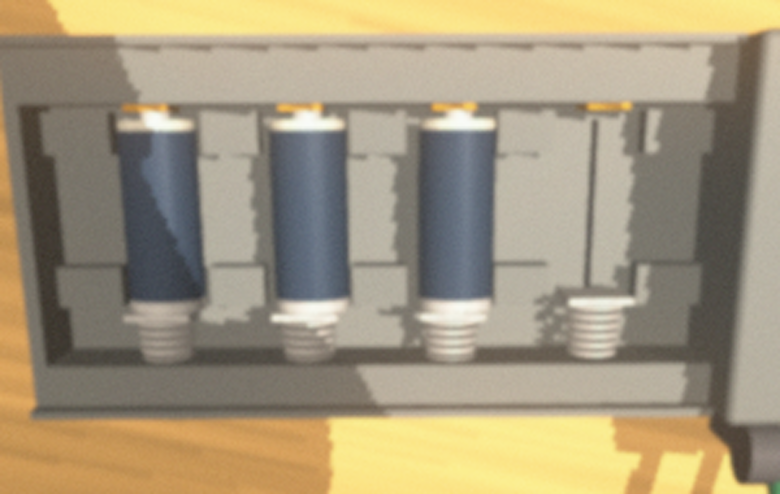

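View pics/t26.png

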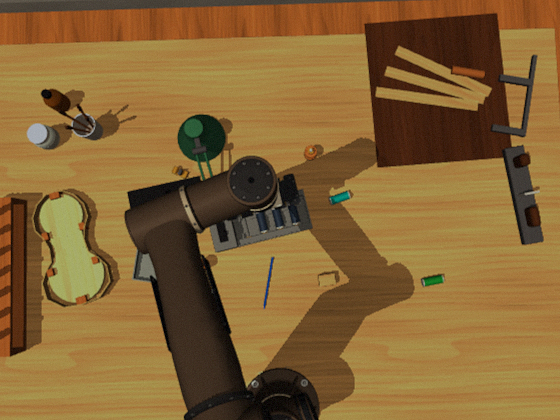

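View pics/s26.png

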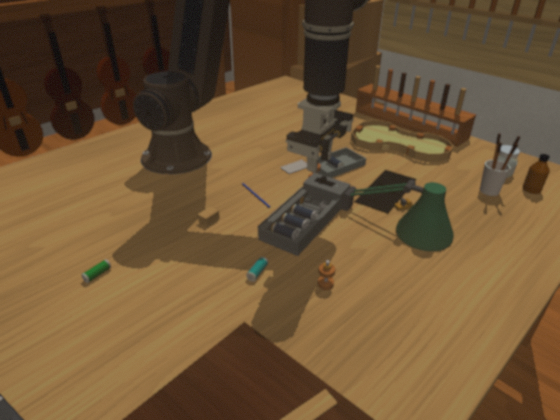

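Call:
carry_out(
  linear=[
    [30.5,12.4,-1],
    [30.5,12.4,-1],
    [30.5,12.4,-1],
    [30.5,12.4,-1],
    [30.5,12.4,-1],
    [30.5,12.4,-1],
    [30.5,12.4,-1],
    [30.5,12.4,-1],
    [30.5,12.4,-1],
    [30.5,12.4,-1],
    [30.5,12.4,-1],
    [30.5,12.4,-1],
  ],
  twist=[0,0,0,0,0,0,0,0,0,0,0,0],
)

```text
clock: 42.25
tool_pos: [0.665, 0.3524, 0.386]
orientation: [-180.0, -0.2, 102.3]
force: [0.4, -0.5, 0.0]
opening: 0.0528
```

Run:
```python
from h import *
tip(.605,.354,.009,102.6)
im=ctrl.snapshot('wrist');cv2.imwrite('pics/w27r.png',im)
c=im[60:250,100:480]
c=np.clip(255*(c/255.)**0.5,0,255).astype(np.uint8)
cv2.imwrite('pics/w27.png',cv2.resize(c,None,fx=2.1,fy=2.1,interpolation=cv2.INTER_CUBIC))
```

```text
tip [0.6648 0.353  0.208 ] lamp [[168.5 275.8]] rpy [-180.    -0.2  102.3] t 42.25 op 0.0528 F [ 0.4 -0.5  0. ]
   LIN [ 1.29 -5.8  19.91] TW -0.3 rows 5
```

View pics/w27.png

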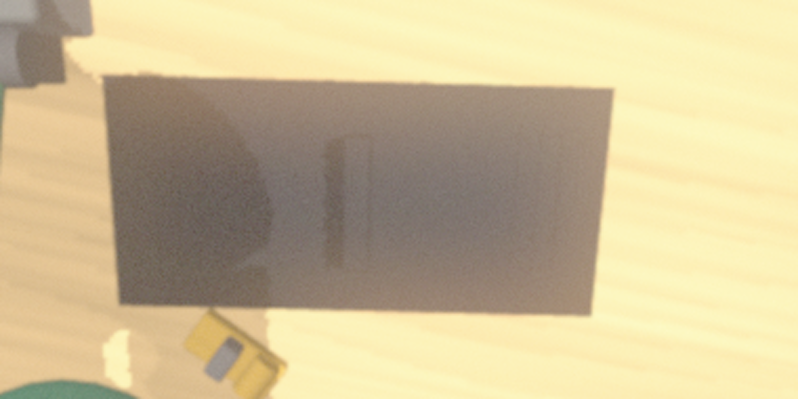

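Run:
```python
from h import *
f=lambda l:np.array(l)/2.1+[100,60]
P=pose('wrist')
def show(n,l,z):
    q=ray('wrist',f(l),z,P);print(n,q[:,:2].round(4).tolist(),'mean',q.mean(0)[:2].round(4),[ (round(np.linalg.norm(d),4),round(np.degrees(np.arctan2(d[1],d[0])),1)) for d in (np.roll(q,-1,0)-q)[:,:2]])
show('cover',[(104,76),(613,88),(591,315),(120,303)],.004)
show('rib top',[(348,135),(372,135),(370,271),(345,268)],.022)
show('plane',[(210,312),(285,368),(183,340)],.02)
```

```text
cover [[0.6073, 0.2143], [0.5638, 0.4378], [0.6673, 0.4582], [0.7098, 0.2339]] mean [0.637 0.336] [(np.float64(0.2277), np.float64(101.0)), (np.float64(0.1056), np.float64(11.2)), (np.float64(0.2283), np.float64(-79.3)), (np.float64(0.1044), np.float64(-169.2))]
rib top [[0.6084, 0.3263], [0.6061, 0.3364], [0.665, 0.3481], [0.6661, 0.3367]] mean [0.6364 0.3369] [(np.float64(0.0104), np.float64(102.3)), (np.float64(0.06), np.float64(11.2)), (np.float64(0.0114), np.float64(-84.7)), (np.float64(0.0587), np.float64(-169.8))]
plane [[0.7001, 0.2797], [0.7198, 0.3185], [0.7162, 0.2694]] mean [0.712  0.2892] [(np.float64(0.0435), np.float64(63.2)), (np.float64(0.0492), np.float64(-94.1)), (np.float64(0.0191), np.float64(147.5))]
```

Run:
```python
from h import *
tip(.637,.3363,.0075,101.1)
```

```text
tip [0.665  0.3528 0.2084] lamp [[168.6 275.5]] rpy [-180.    -0.2  102.2] t 42.3 op 0.0527 F [ 0.4 -0.2  0.6]
   LIN [-1.09 -3.07 20.08] TW 1.1 rows 5
```

Call:
carry_out(
  linear=[
    [-0.5,-1.5,4],
    [-1.1,-3.1,8],
    [-1.1,-3.1,12],
    [-1.1,-3.1,15.5],
    [-1.1,-3.1,18],
    [-1.1,-3.1,19.4],
    [-1.1,-3.1,20],
    [-1.1,-3.1,20.1],
    [-1.1,-3.1,20.1],
  ],
  twist=[0,1,1,1,1,1,1,1,1],
)

```text
clock: 43.05
tool_pos: [0.6374, 0.3352, 0.1863]
orientation: [180.0, -0.2, 101.2]
force: [0.3, 0.4, 0.4]
opening: 0.0524
```

Call:
carry_out(
  linear=[
    [0,0,0],
    [0,0,0],
    [0,0,0],
    [0,0,0],
    [0,0,0],
    [0,0,0],
    [0,0,0],
    [0,0,0],
    [0,0,0],
    [0,0,0],
  ],
  twist=[0,0,0,0,0,0,0,0,0,0],
  fingers=-1,
)

```text
clock: 43.88
tool_pos: [0.6375, 0.3351, 0.1865]
orientation: [180.0, -0.2, 101.2]
force: [-0.5, -0.7, 2.5]
opening: 0.0118
```

Call:
carry_out(
  linear=[
    [0,0,-1],
    [0,0,-3],
    [0,0,-6],
    [0,0,-10],
    [0,0,-14],
    [0,0,-17],
    [0,0,-19],
    [0,0,-19],
    [0,0,-19],
  ],
  twist=[0,0,0,0,0,0,0,0,0],
)

```text
clock: 44.63
tool_pos: [0.6374, 0.3343, 0.3785]
orientation: [179.8, -0.3, 101.2]
force: [-0.3, 0.1, -1.9]
opening: 0.0115
```

Run:
```python
from h import *
im=ctrl.snapshot('wrist');cv2.imwrite('pics/w28.png',im)
tip(*lw(3.5,-54),.19,102.6)
```

```text
tip [0.637  0.335  0.1985] lamp [[137.5 264.3]] rpy [180.   -0.3 101.2] t 44.68 op 0.0117 F [-1.  -0.4 -0.9]
   LIN [-32.15 -12.62   0.7 ] TW -1.4 rows 9
```

View pics/w28.png

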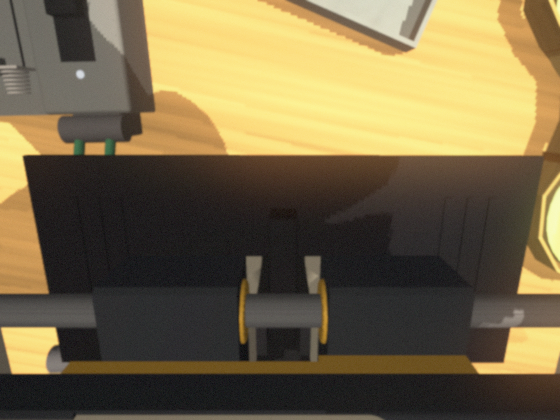

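Call:
carry_out(
  linear=[
    [-32.2,-12.6,0],
    [-32.2,-12.6,0],
    [-32.2,-12.6,0],
    [-32.2,-12.6,0],
    [-32.2,-12.6,0],
    [-32.2,-12.6,0],
    [-32.2,-12.6,0],
    [-32.2,-12.6,0],
    [-32.2,-12.6,0],
    [-32.2,-12.6,0],
    [-32.2,-12.6,0],
    [-32.2,-12.6,0],
  ],
  twist=[0,0,-0.5,-1,-1.4,-1.4,-1.4,-1.4,-1.4,-1.4,-1.4,-1.4],
)

```text
clock: 45.68
tool_pos: [0.5761, -0.0058, 0.374]
orientation: [-179.9, -0.3, 102.6]
force: [0.5, 0.1, -0.5]
opening: 0.0118
```

Run:
```python
from h import *
im=ctrl.snapshot('wrist');cv2.imwrite('pics/w29.png',im)
tip(*lw(3,-54),.055,102.6)
```

```text
tip [ 0.5759 -0.0046  0.1962] lamp [[  3.7 -53.9]] rpy [-180.    -0.3  102.6] t 45.73 op 0.0116 F [ 0.1  0.4 -2.3]
   LIN [-0.08 -0.06 14.12] TW 0.0 rows 4
```

View pics/w29.png

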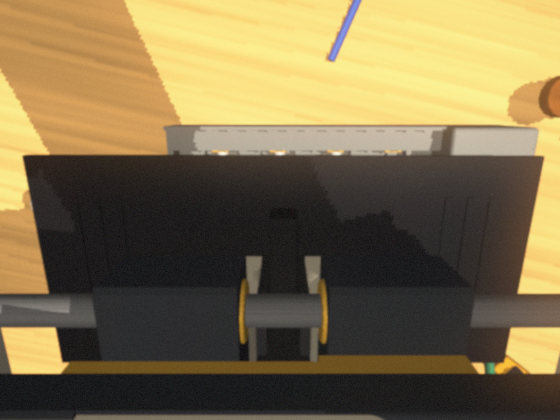

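Run:
```python
from h import *
P=pose('wrist')
print(wl(ray('wrist',[(27,156),(285,156),(542,156),(518,300),(50,300)],.19,P)).round(1).tolist())
```

```text
[[-50.0, -165.7], [-50.1, -52.0], [-50.2, 62.1], [20.9, 64.1], [20.7, -167.7]]
```

Call:
carry_out(
  linear=[
    [0,0,4],
    [0,0,8],
    [0,0,11],
    [0,0,12.5],
    [0,0,13.3],
    [0,0,13.7],
    [0,0,13.7],
  ],
  twist=[0,0,0,0,0,0,0],
)

```text
clock: 46.32
tool_pos: [0.5763, -0.004, 0.2367]
orientation: [-179.9, -0.3, 102.7]
force: [-0.7, 0.7, -0.8]
opening: 0.0118
```

Run:
```python
from h import *
im=ctrl.snapshot('wrist');cv2.imwrite('pics/w30.png',im)
tip(*lw(3,-54),.050,102.6)
P=pose('wrist')
print(wl(ray('wrist',[(27,156),(285,156),(542,156)],.054,P)).round(1).tolist())
```

```text
tip [ 0.5764 -0.0033  0.0597] lamp [[  4.4 -52.7]] rpy [-180.    -0.3  102.7] t 46.37 op 0.0116 F [ 0.8  0.7 -0.7]
   LIN [-0.13 -0.15  0.97] TW 0.1 rows 1
[[-49.2, -164.2], [-49.4, -50.9], [-49.6, 62.8]]
```

View pics/w30.png

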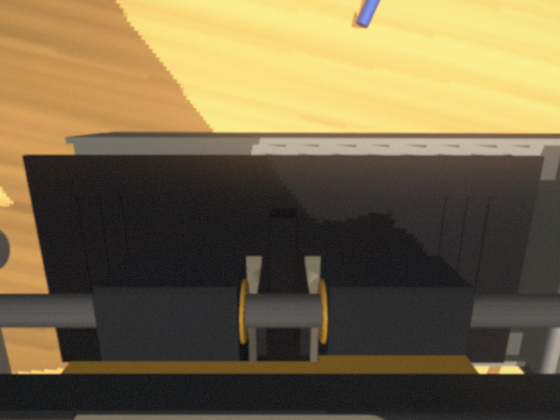

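Call:
carry_out(
  linear=[
    [0,-0.1,0.4],
    [0,-0.1,0.7],
    [0,-0.1,0.9],
    [0,-0.1,1.0],
    [0,-0.1,1.0],
    [0,-0.1,1.0],
  ],
  twist=[0,0,0,0,0,0],
)

```text
clock: 46.87
tool_pos: [0.5756, -0.0043, 0.2279]
orientation: [180.0, -0.3, 102.7]
force: [-0.8, -0.5, -1.1]
opening: 0.0118
```

Run:
```python
from h import *
im=ctrl.snapshot('wrist');cv2.imwrite('pics/w31.png',im)
tip(*lw(3.5,-34),.0495,102.6)
P=pose('wrist')
s=ctrl.snapshot('scene');cv2.imwrite('pics/s31.png',cv2.resize(s[150:280,220:420],None,fx=3.8,fy=3.8,interpolation=cv2.INTER_CUBIC))
```

```text
tip [ 0.5755 -0.0035  0.0499] lamp [[  3.5 -52.7]] rpy [180.   -0.3 102.7] t 46.92 op 0.0116 F [ 0.5 -0.3 -1. ]
   LIN [1.87 0.   0.05] TW 0.1 rows 1
```

View pics/w31.png

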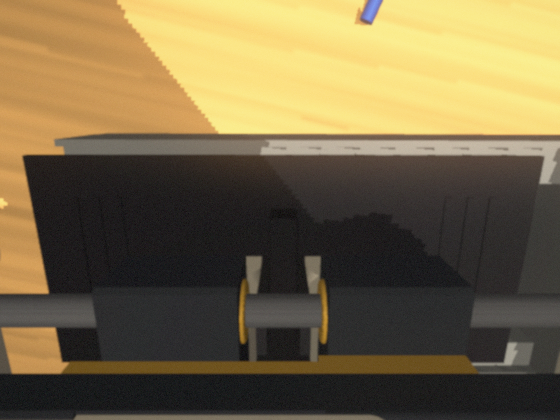

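View pics/s31.png

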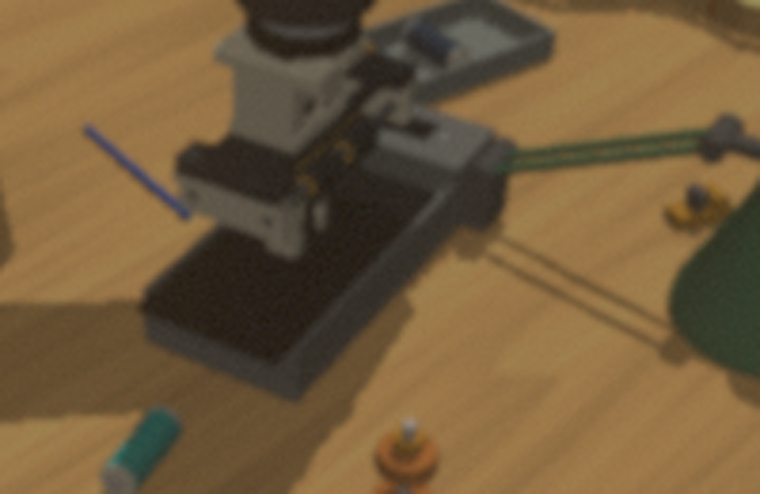

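Call:
carry_out(
  linear=[
    [0,0,0.1],
    [0,0,0.15],
    [0.3,0,0.15],
    [0.6,0,0.15],
    [0.9,0,0.15],
    [1.2,0,0.15],
    [1.4,0,0.15],
    [1.6,0,0.15],
    [1.6,0,0.15],
  ],
  twist=[0,0,0,0,0,0,0,0,0],
)

```text
clock: 47.72
tool_pos: [0.5727, 0.0114, 0.2274]
orientation: [179.9, -0.2, 102.7]
force: [0.7, -2.7, 6.2]
opening: 0.0115
```

Run:
```python
from h import *
tip(*lw(3.5,-34),.0495,102.6)
im=ctrl.snapshot('wrist');cv2.imwrite('pics/w32.png',im)
```

```text
tip [0.5729 0.0122 0.0494] lamp [[  4.4 -36.8]] rpy [179.9  -0.2 102.7] t 47.72 op 0.0115 F [ 0.7 -2.7  6.2]
   LIN [ 0.28 -0.09 -0.01] TW 0.1 rows 1
```

View pics/w32.png

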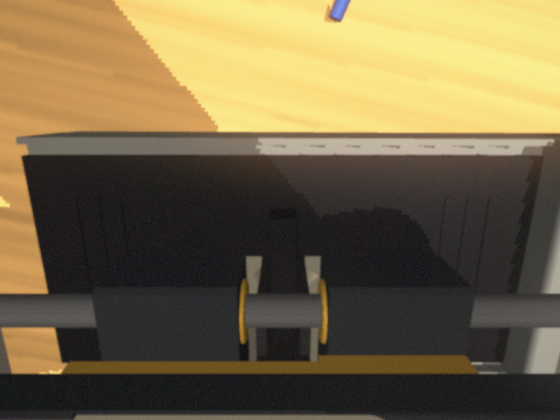

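Call:
carry_out(
  linear=[
    [0.1,-0.05,0],
    [0.2,-0.05,0],
    [0.3,-0.05,0],
    [0.4,-0.05,0],
    [0.4,-0.05,0],
  ],
  twist=[0,0,0,0,0],
)

```text
clock: 48.18
tool_pos: [0.5717, 0.0133, 0.2277]
orientation: [179.9, -0.1, 102.8]
force: [5.5, -16.8, 0.1]
opening: 0.0117
```

Run:
```python
from h import *
tip(*lw(3.5,-34),.0495,102.6)
```

```text
tip [0.5719 0.0135 0.0497] lamp [[  3.8 -35.3]] rpy [ 1.799e+02 -1.000e-01  1.028e+02] t 48.18 op 0.0117 F [  5.5 -16.8   0.1]
   LIN [ 0.13 -0.03  0.02] TW 0.2 rows 1
```

Call:
carry_out(
  linear=[
    [0,0,0],
    [0,0,0],
    [0,0,0],
    [0,0,0],
    [0,0,-2],
    [0,2,-6],
    [0,4,-10],
    [0,6,-14],
    [0,6,-16],
    [0,6,-16],
    [0,6,-16],
  ],
  twist=[0,0,0,0,0,0,0,0,0,0,0],
  fingers=-0.2,
)

```text
clock: 49.1
tool_pos: [0.6305, 0.027, 0.3897]
orientation: [179.7, -0.1, 102.8]
force: [-0.0, 0.5, -0.7]
opening: 0.0347
```

Run:
```python
from h import *
tip(*lw(-12,117),.10,102.6)
im=ctrl.snapshot('wrist');cv2.imwrite('pics/w33r.png',im)
c=im[60:250,130:500]
c=np.clip(255*(c/255.)**0.6,0,255).astype(np.uint8)
cv2.imwrite('pics/w33.png',cv2.resize(c,None,fx=2.1,fy=2.1,interpolation=cv2.INTER_CUBIC))
```

```text
tip [0.6314 0.0275 0.2117] lamp [[ 64.9 -34.6]] rpy [ 1.797e+02 -1.000e-01  1.028e+02] t 49.1 op 0.0347 F [-0.   0.5 -0.7]
   LIN [15.17 -7.7  11.16] TW 0.2 rows 5
```

View pics/w33.png

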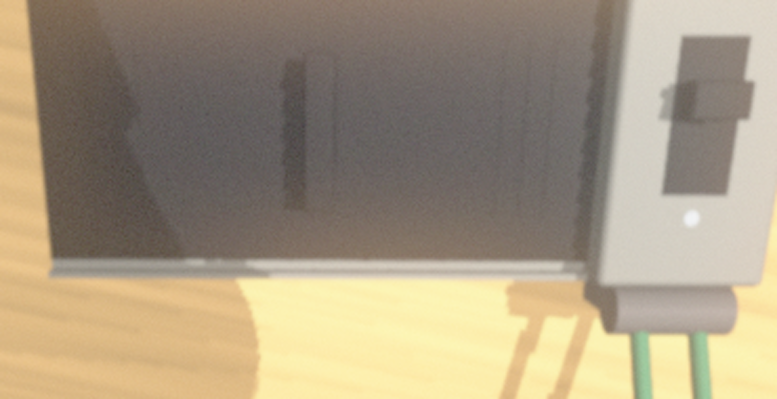

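Run:
```python
from h import *
f=lambda l:np.array(l)/2.1+[130,60]
P=pose('wrist')
q=wl(ray('wrist',f([(695,82),(753,83),(745,120),(690,118)]),.073,P));print(q.round(1).tolist(),q.mean(0))
print(wl(ray('wrist',f([(625,5),(777,5),(760,284),(597,282)]),.06,P)).round(1).tolist())
tip(*lw(-36,115),.10,102.6)
```

```text
[[-18.1, 102.4], [-17.8, 123.6], [-4.8, 122.8], [-5.4, 102.4]] [-11.51267249 112.80109934]
[[-45.5, 78.8], [-45.7, 135.1], [60.2, 146.0], [59.5, 79.3]]
 tip [0.6301 0.0272 0.21  ] lamp [[ 63.6 -34.6]] rpy [ 1.799e+02 -1.000e-01  1.028e+02] t 49.15 op 0.0351 F [ 0.5  1.  -0.7]
   LIN [14.97 -9.94 11.  ] TW 0.2 rows 6
```

Call:
carry_out(
  linear=[
    [3,-2,0],
    [6,-4,1],
    [9,-6,3],
    [12,-8,6],
    [15,-10,9],
    [15,-10,11],
    [15,-10,11],
    [15,-10,11],
    [15,-10,11],
  ],
  twist=[0,0,0,0,0,0,0,0,0],
  fingers=-1,
)

```text
clock: 49.9
tool_pos: [0.4999, 0.1513, 0.2785]
orientation: [179.9, -0.1, 102.8]
force: [0.4, 0.2, 1.4]
opening: 0.0006
```

Run:
```python
from h import *
tip(*lw(-36,115),.0645,102.6)
im=ctrl.snapshot('scene');cv2.imwrite('pics/s34.png',cv2.resize(im[130:260,240:420],None,fx=4.2,fy=4.2,interpolation=cv2.INTER_CUBIC))
cv2.imwrite('pics/w34.png',ctrl.snapshot('wrist'))
```

```text
tip [0.5002 0.1516 0.1005] lamp [[-36.1 115.1]] rpy [ 1.799e+02 -1.000e-01  1.028e+02] t 49.9 op 0.0006 F [0.4 0.2 1.4]
   LIN [-0.01 -0.    3.6 ] TW 0.2 rows 1
```

View pics/s34.png

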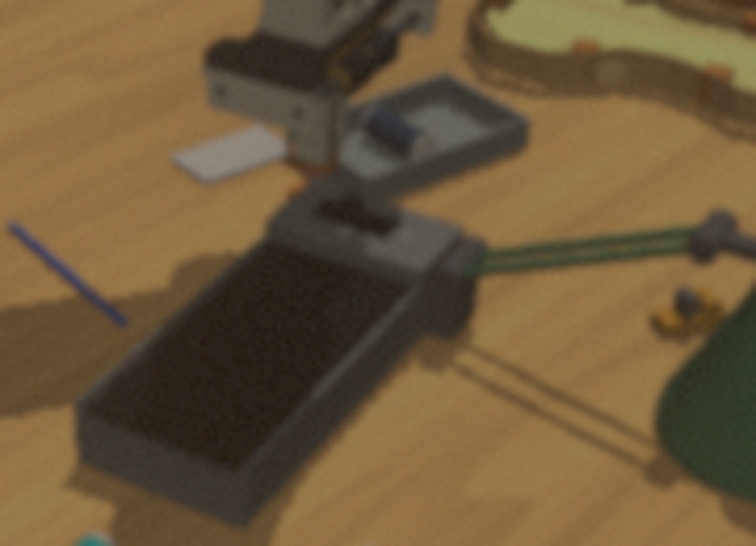

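View pics/w34.png

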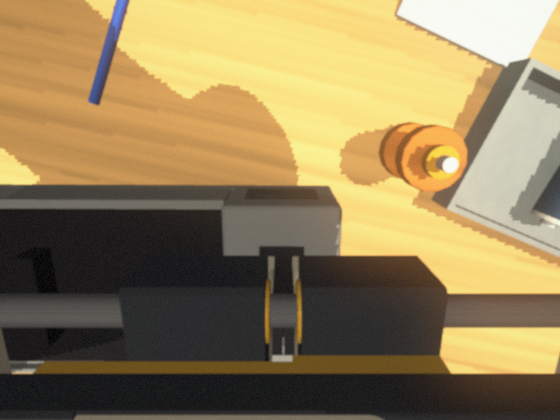

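Call:
carry_out(
  linear=[
    [0,0,1.5],
    [0,0,2.8],
    [0,0,3.5],
    [0,0,3.5],
    [0,0.5,3.5],
    [0,0.9,3.5],
    [0,1.2,3.5],
    [0,1.5,3.5],
    [0,1.8,3.5],
    [0,2.1,3.5],
    [0,2.1,3.5],
  ],
  twist=[0,0,0,0,0,0,0,0,0,0,0],
)

```text
clock: 50.92
tool_pos: [0.5212, 0.1558, 0.2443]
orientation: [179.8, -0.1, 102.7]
force: [-1.6, -1.5, 0.6]
opening: 0.0003
```

Run:
```python
from h import *
tip(*lw(-11,115),.0645,102.6)
```

```text
tip [0.5217 0.1563 0.0663] lamp [[-14. 115.]] rpy [ 1.798e+02 -1.000e-01  1.027e+02] t 50.92 op 0.0003 F [-1.6 -1.5  0.6]
   LIN [-0.    0.3   0.18] TW 0.1 rows 1
```

Pushing with about 2 N; continue to the end stop in small steps.

Call:
carry_out(
  linear=[
    [0,0.15,0],
    [0,0.3,0],
    [0,0.4,0],
    [0,0.4,0],
  ],
  twist=[0,0,0,0],
)

```text
clock: 51.25
tool_pos: [0.5228, 0.156, 0.2438]
orientation: [-179.9, -0.1, 102.7]
force: [-15.6, 0.3, 11.3]
opening: 0.0001
```

Call:
carry_out(
  linear=[
    [0,-0.4,0],
    [0,-0.8,-0.5],
    [0,-0.8,-3],
    [0,1,-7],
    [0,5,-10],
    [0,8,-14],
    [0,10,-17],
    [0,10,-17],
    [0,10,-17],
    [0,10,-17],
  ],
  twist=[0,0,0,0,0,0,0,0,0,0],
)

```text
clock: 52.08
tool_pos: [0.6213, 0.178, 0.4142]
orientation: [-180.0, -0.1, 102.7]
force: [-1.9, 0.0, -0.6]
opening: 0.0003
```

Run:
```python
from h import *
tip(*lw(-36,115),.0645,102.6)
im=ctrl.snapshot('wrist');cv2.imwrite('pics/w35r.png',im)
c=im[40:250,60:420]
c=np.clip(255*(c/255.)**0.6,0,255).astype(np.uint8)
cv2.imwrite('pics/w35.png',cv2.resize(c,None,fx=2.2,fy=2.2,interpolation=cv2.INTER_CUBIC))
```

```text
tip [0.6211 0.1784 0.2362] lamp [[ 87.8 114.9]] rpy [-1.800e+02 -1.000e-01  1.027e+02] t 52.08 op 0.0003 F [-1.9  0.  -0.6]
   LIN [-1.000e-02 -1.237e+01  1.718e+01] TW 0.1 rows 6
```

View pics/w35.png

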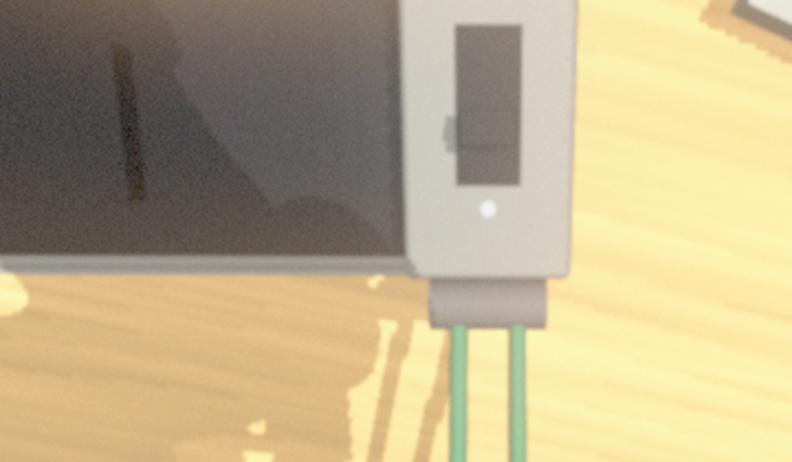

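Run:
```python
from h import *
im=cv2.imread('pics/w35r.png')
c=im[40:135,240:330]
c=np.clip(255*(c/255.)**0.45,0,255).astype(np.uint8)
c=cv2.normalize(c,None,0,255,cv2.NORM_MINMAX)
c=np.clip((c.astype(float)-60)*3,0,255).astype(np.uint8)
cv2.imwrite('pics/w36.png',cv2.resize(c,None,fx=6,fy=6,interpolation=cv2.INTER_CUBIC))
f=lambda l:np.array(l)/2.2+[60,40]
P=pose('wrist')
print(wl(ray('wrist',f([(487,110),(487,147)]),.073,P)),wl(ray('wrist',f([(487,25),(487,185)]),.06,P)))
```

```text
[[ -2.94976516 114.64498401]
 [ 10.36032561 114.65740926]] [[-34.23989619 114.58913095]
 [ 24.79991065 114.64424586]]
```

View pics/w36.png

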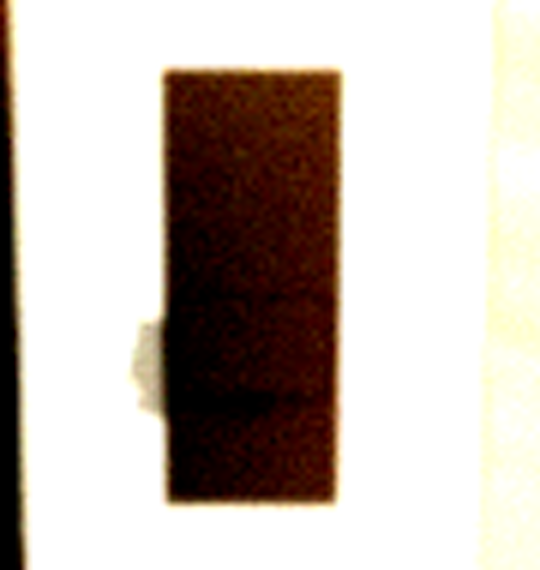

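Run:
```python
from h import *
cv2.imwrite('pics/t37.png',ctrl.snapshot('top'))
im=cv2.imread('pics/w35r.png')[60:170,190:300]
c=np.clip(255*(im/255.)**0.45,0,255).astype(np.uint8)
cv2.imwrite('pics/w37.png',cv2.resize(c,None,fx=5,fy=5,interpolation=cv2.INTER_CUBIC))
```

```text
(no output)
```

View pics/t37.png

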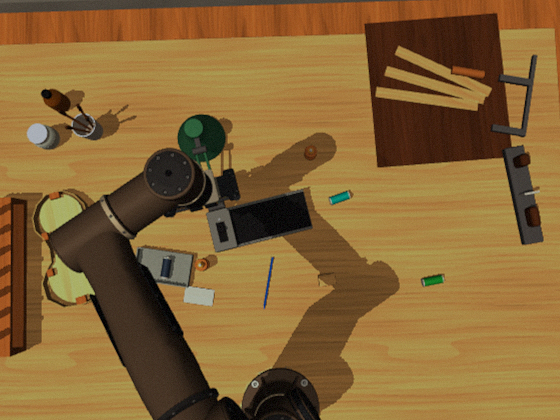

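View pics/w37.png

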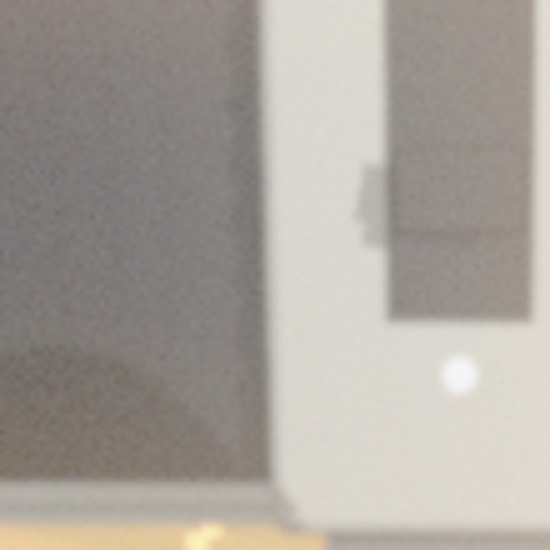

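Run:
```python
from h import *
print(ctrl.get_obs()['clock'],ctrl.close_job())
```

```text
the job is handed in; nothing more can be done
52.1833 None
```

The job is finished and was handed in at about 52 s of the 210 s allowed. No verdict is reported.

**What I did:** I took the cover off and put the one spent cell, from bay 0, into the tray. The three dark fresh cells went into bays 0, 1 and 2, flat end against the spring; I tipped each one down and pressed it home. I then laid the cover back on its rims, slid it against the housing and moved the switch to on. Bay 3 is empty because there were only three fresh cells. The green and turquoise look-alikes were left alone.

**Last checks:**
- **Cells:** each one was pressed with about 18 N. The fingertips stopped at 38 mm height, which is where the top of a seated cell should be, and the pictures show the buttons against the contacts.
- **Cover:** it met the housing with about 17 N, and the last picture shows no gap at that end, with the cover lying between the lips.
- **Switch:** it moved about 15 mm by camera (give or take 1 mm), against 16 mm for fully on. It also stopped hard at the end, at about 15 N.
- **Bench:** the final top view shows the spent cell in the tray. The bystanders look to be where they started, though the arm and its shadow hid parts of the bench in that view.

**What disagreed:**
- **Cover knocked:** while it was off, the cover shifted about 4 cm on the bench and ended close to the brass plane. I found it again before gripping it. The plane measured within a few millimetres of where it was at the start.
- **Camera error:** wrist-camera measurements of the lamp came out 2–3% small and about 2 mm off along it. I corrected the lamp's position for this before working in the bays.

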